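# Register a brass blank in the rivet press

### The arm

A 7-joint arm with a two-finger parallel gripper is mounted at the origin on the work surface. World frame = base frame: x ahead of the robot, y to its left, z up, the work surface at z = 0. Lengths are in m, angles in rad, forces in N, time in s.
With the tool pointing down it reaches from about 0.35 to 0.9 m from the base axis. Payload 8.1 kg.
Tool frame: the origin (TCP) lies midway between the tips of the shut fingers; the grasp point (between the pads) lies 19 mm behind it (grip_point_offset is the distance from the TCP to the grasp point, in m); z points along the fingers, y is the line along which they close (so a half turn about z gives the same grasp; the last joint's range is limited). The gripper opens to 92 mm and grips with 3 to 60 N. Pads are 19 mm wide; open, the fingers measure 130 mm over their backs; the gripper's body (75 mm by 190 mm) begins 47 mm behind the grasp point.
Start: joints at [-1.312, 0.434, 0.025, 1.573, -0.012, 1.134, -0.075], TCP at [0.221, 0.585, 0.227] pointing down, gripper open.
Joint ranges: [-2.62, 2.62], [-0.44, 2.09], [-1.27, 1.32], [0.08, 2.57], [-1.32, 4.46], [0.12, 2], [-2.74, 2.74]. Speed limits (rad/s): [2.22, 2.22, 3.01, 3.01, 3.14, 3.14, 3.14].

### API

Orientations are given as a rotation vector (axis times angle).
In Python, from bench import get_state, snapshot, camera_params, sign_off, grip_point_offset gives the robot as it stands.
- The arm moves only by the tool arm_command, never from a script. Its argument "series" is a list of rows, each a list of 3 entries, a list of its own where there are three numbers: the turn, a rotation vector about the tool's x, y, z each as a share of 0.08 rad, from -1 to 1, then the shift along the tool's x, y, z each as a share of 0.03 m, from -1 to 1, then the opening, from 0 (shut) to 1 (fully open). In form: [[[wx, wy, wz], [x, y, z], hand], ...]. A call has 1 to 8 rows; each row shifts and turns the commanded pose from where the row before left it, along the tool's axes as they then stand; what a row does not reach is not made up. A row lasts 1/12 s, in which the tool goes at most 41.7 mm and 7.16 degrees, less where a joint would pass 70% of its speed; a pose out of reach is approached as far as the arm can. A call with a number of a shift or a turn outside -1 to 1 is refused whole. A call with a gripper value outside its range is refused whole. The fingers move at their own pace and stop on an object; "squeeze" is the grip in N (left out, the last holds). Time passes only in rows, so rows that do not move let the fingers close. It gives the time, the measured TCP pose, the force, the opening and the grip force at its end, in the units of the state.
- get_state(): the state, without advancing time (a new reading comes with each control period).
- snapshot(name): name is "side" or "top"; returns the picture (480x640x3 uint8, blue, green, red); there is no depth.
- camera_params(name): a dict with "K" (3x3 intrinsics, pixels), "rvec" (rotation vector, rad) and "tvec" (3), from world to camera coordinates, as OpenCV has them. Camera axes: x right, y down, z forward; pixel columns grow to the right and rows downward; lengths in m; the calibration is good to about 2 mm. A picture is of the moment at which its call begins. camera_params takes no time and is no camera call.
- sign_off(): hands the job in; it is judged then, once.
The state is a dict: "time": time; "joint_pos": joint angles; "joint_velocities": joint speeds; "effort": joint torques, N m; "position": TCP position; "eef_rot": TCP orientation; "ft_force": force on the tool from outside, world axes, zero at the start; "torque": the same for the moment, N m; "grip_width": finger opening in m; "gripper_force": force on a finger pad.
Only numpy, scipy, OpenCV 4.12 (cv2) and the standard library are available. Lean on these libraries where they do the work, as an engineer would, in place of code of your own. Each camera call takes 0.05 s, during which the arm holds its last target. There are 200 camera calls.

### The job

First take the steel die that was left standing on the bed of the hand press and stand it upright in the middle of the round cork pad. Then lay the oblong brass blank flat on the press bed and push it gently home against both stops, its short end flush with the end stop and its long edge flush with the side stop, without forcing it against them. Let go of it there, and leave everything else on the table where it is.

Things in the scene. Friction and masses are not known exactly. Their poses are not given: they have to be found in the camera images.
- press: Green lever press bolted to the table, rigid. Origin on the table under the centre of a registered blank; +x points into the throat, from the open front to the column; +y to the side stop; z up. Base and bed: x -65 to 135, y -75 to 55 mm, flat bed top at z 30; open at the front (-x) and -y side. Column: x 55 to 115, y -22 to 22, z to 185. Head and stops are listed apart.
- stops: The two low steel stop bars on the press bed. Origin at their inner corner on the bed top, axes as press. End stop: steel bar, face at local x 0, y -48 to 12 mm. Side stop: steel bar, face at local y 0, x -77 to -7, 8 mm thick. Both 10 mm high. A registered blank reaches from here 72 mm to -x and 36 mm to -y. The stops are slender: press the blank on them with at most about 30 N.
- head (a point): Middle of the lower front edge of the press head that hangs over the bed, 80 mm above the bed, axes as press. The head fills local x 0 to 143, y -22 to 22, z 0 to 75 mm. A ram 18 mm across hangs below it at local x 28, down to z -13.
- lever_ball (a point): Centre of the black ball (32 mm across) on the press's fixed hand lever, a 14 mm rod that rises to it from the side of the head, from the point 62 mm lower in press x and 147 mm lower in z.
- die: Grey steel riveting die: upright cylinder 26 mm across and 30 mm high with a small pointed nib on top (40 mm high in all), 125 g. Origin at the centre of its underside, z up. Starts standing on the front of the press bed.
- pad: Flat round cork pad fixed to the table, 70 mm across, 5 mm thick. Origin at the centre of its underside.
- blank: Oblong brass blank, plain plate 72 x 36 x 8 mm, about 170 g. Origin at the centre of its underside, x along the 72 mm, y along the 36 mm, z up. Either end may go to the end stop, either face up. Starts flat on the table.
- chimney: Nickel-silver chimney stack, bystander, upright, 34 mm across at the foot, 62 mm high. Origin at the centre of its underside. It stands off one end of the blank.
- ring_blank: Flat brass ring blank, bystander, 40 mm outside, 22 mm hole, 7 mm thick. Origin at the centre of its underside. It lies off the other end of the blank.
- cab: Half-built black locomotive cab, bystander, 85 (x) x 78 (y) x 78 (z) mm. Origin at the centre of its underside.
- crane: Yellow plastic toy crane, bystander, 84 (x) x 56 (y) mm, jib tip 109 mm high. Origin at the centre of its underside.
- burnisher: Wooden-handled burnisher, bystander, lying, 168 mm long along its x, 22 mm thick. Origin under its middle.
- jar: Small glass jar of rivets, bystander, 44 mm across, 55 mm high. Origin at the centre of its underside.
Things that resemble listed ones, but are neither listed nor needed, are in the scene too. Leave any black look-alike of the blank alone. Of the things that look like the pad, the smaller one is meant.

How it is judged:
By the outcome, as a careful person would: the job done as asked, in the order asked, and still so for the second after the job is handed in, with the robot touching nothing.
It also fails if it takes over 72 s, if anything falls off the work surface, if the arm or the gripper's body presses on something with over 40 N, if the wrist force passes 120 N, or if a joint passes its speed limit or range.

## Working session

There is one attempt and no reset: what is moved stays moved. The work goes in short steps, Python scripts to look and compute and a tool call to move; the robot and the scene stay as the last step left them, time stands still between calls to the robot, and variables do not carry over. Pictures are saved under pics/ and viewed, at most 10 in all, crops included, and the job is handed in when it is done.

Besides the shell and the picture viewer there is one more tool, called by a JSON object that holds its "fn" and its "kwargs". arm_command: Moves the arm, as the interface text tells. Its arguments: {"type":"object","properties":{"series":{"type":"array","items":{"type":"array"}},"squeeze":{"type":"number"}},"required":["series"]}

```bash
mkdir -p pics; python3 - <<'E'
from bench import *
import cv2
print(get_state(), grip_point_offset)
for n in("top","side"):
    cv2.imwrite(f"pics/{n}0.png",snapshot(n)); print(camera_params(n))
E
```

```text
{'time': 0.0, 'joint_pos': array([-1.31159965,  0.43523175,  0.02492457,  1.57408613, -0.01164247,
        1.13401064, -0.07507266]), 'joint_velocities': array([ 0.00148977,  0.00037344, -0.00027306, -0.00029673,  0.00055793,
       -0.00232049,  0.00069299]), 'effort': array([-1.21255263e-03, -6.67855453e+01,  9.84328799e-01, -3.14454138e+01,
       -6.07521040e-02,  4.31434333e-02,  1.68864899e-04]), 'position': array([0.22105383, 0.58405236, 0.2259432 ]), 'eef_rot': array([-5.65203337e-01, -3.09012567e+00,  2.47975553e-03]), 'ft_force': array([0.7227054 , 0.00961427, 0.06416528]), 'torque': array([ 0.02848643, -0.01835364,  0.0386773 ]), 'gripper_force': 0.0, 'grip_width': 0.09192144594307239} 0.0188
{'K': array([[582.05620444,   0.        , 324.51162401],
       [  0.        , 582.05620444, 234.95257499],
       [  0.        ,   0.        ,   1.        ]]), 'rvec': array([ 2.1476133 , -2.19200373,  0.06928052]), 'tvec': array([-0.03766849,  0.5527997 ,  1.40184109])}
{'K': array([[553.12755888,   0.        , 320.0847314 ],
       [  0.        , 553.12755888, 244.65999216],
       [  0.        ,   0.        ,   1.        ]]), 'rvec': array([ 2.29116322, -0.82310871,  0.30626195]), 'tvec': array([-0.44510796,  0.34470528,  1.33754055])}
```

View pics/top0.png

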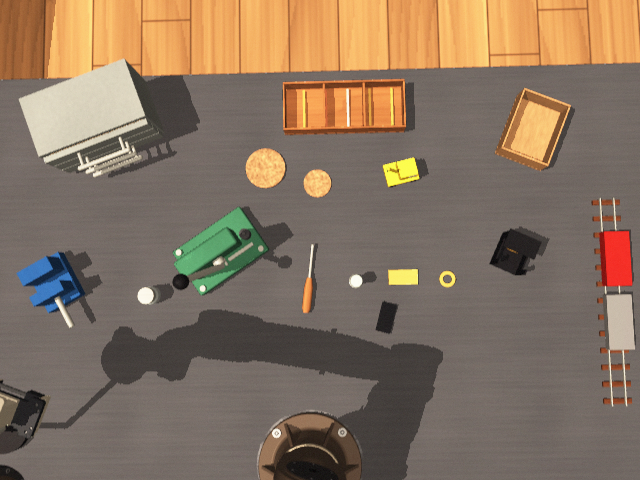

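View pics/side0.png

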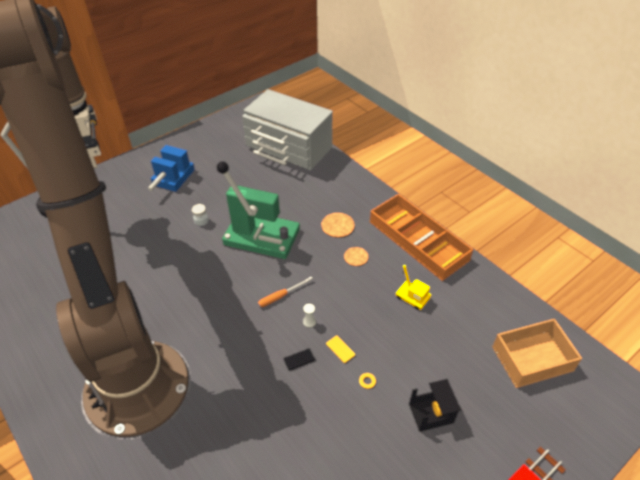

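The top view shows the press at about (220,250) with its front to the right. The die is the dark spot at (246,235), and at (284,233) in the side view. There are two cork pads, a larger one at (266,168) and a smaller one at (317,183), so the smaller is meant. The brass blank is at (403,277), and the black look-alike at (387,317) is to be left alone. The chimney is at (357,281), the ring at (447,279) and the burnisher at (309,280). I'll confirm these in enlarged crops.

```bash
python3 - <<'E'
import cv2,numpy as np
t=cv2.imread("pics/top0.png");s=cv2.imread("pics/side0.png")
R=lambda i,f:cv2.resize(i,None,fx=f,fy=f,interpolation=cv2.INTER_CUBIC)
cv2.imwrite("pics/c1.png",R(t[195:305,165:285],5))   # 600x550
a=R(t[150:300,295:465],4); cv2.imwrite("pics/c2.png",a) #680x600
cv2.imwrite("pics/c3.png",R(s[155:265,210:310],5))
E
```

```text
(no output)
```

View pics/c1.png

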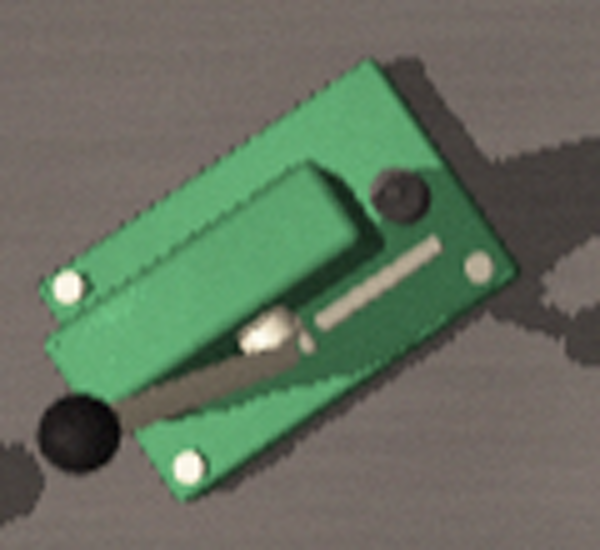

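View pics/c2.png

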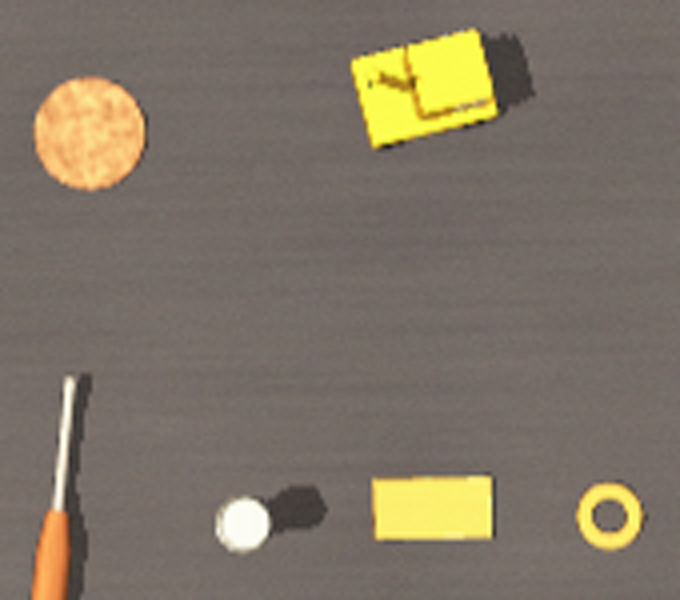

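View pics/c3.png

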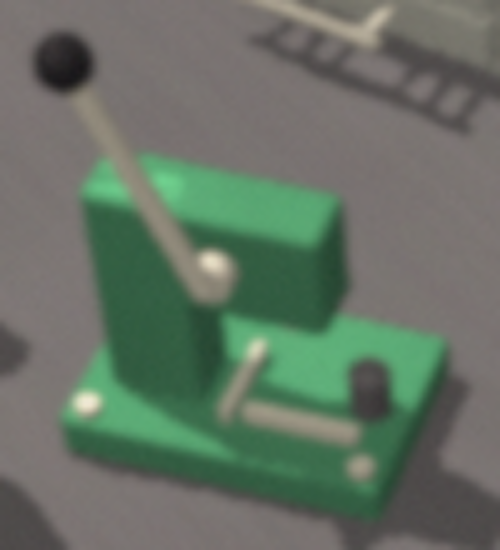

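The crops confirm the targets. The small cork pad is centred at top px (317.5,183). The brass blank is the plain yellow rectangle spanning x 388–418.5 and y 269.5–285, and the chimney and ring sit off its ends. The die stands at the open front of the bed, at top px (245,234). The side stop bar is to its right and the end stop is near the column.

```bash
cat > h.py <<'E'
import numpy as np,cv2
from scipy.spatial.transform import Rotation as Ro
from scipy.optimize import least_squares
from bench import *
C={n:camera_params(n) for n in("top","side")}
def proj(n,P):
    c=C[n];return cv2.projectPoints(np.float64(P).reshape(-1,1,3),c["rvec"],c["tvec"],c["K"],None)[0][:,0]
def ray(n,uv,z):
    c=C[n];R=cv2.Rodrigues(c["rvec"])[0];d=R.T@np.linalg.inv(c["K"])@np.r_[uv,1];o=-R.T@c["tvec"]
    return o+d*(z-o[2])/d[2]
def rz(a):return Ro.from_euler("z",a)
def plan(p,R):
    s=get_state();A=Ro.from_rotvec(s["eef_rot"]);w=(A.inv()*R).as_rotvec()/.08
    print("t",s["time"],"p",s["position"].round(4),"turn",w.round(2),"shift(goal frame)",(R.inv().apply(np.array(p)-s["position"])/.03).round(2),"F",s["ft_force"].round(1),"w",round(s["grip_width"],4))
E
cat > m.py <<'E'
from h import *
tc=lambda u,v:(u/5+165-.4,v/5+195-.4)
sc=lambda u,v:(u/5+210-.4,v/5+155-.4)
T=[((-65,-75,30),tc(370,60)),((-65,55,30),tc(516,270)),((135,55,30),tc(187,500)),((-41,22,40),tc(438,241)),((29,22,40),tc(321,325))]
S=[((-65,-75,30),sc(448,343)),((135,55,0),sc(70,452)),((-65,55,0),sc(378,518)),((29+7,-30,40),sc(259,343)),((-41,22,40),sc(357,432))]
def res(q,TT=T,SS=S):
    f=lambda L:np.array([rz(q[2]).apply(np.array(a[0])/1e3)+[q[0],q[1],0] for a in L])
    r=[]
    if TT:r.append((proj("top",f(TT))-[b[1] for b in TT]).ravel())
    if SS:r.append((proj("side",f(SS))-[b[1] for b in SS]).ravel())
    return np.concatenate(r)
for a in((T,S),(T,[]),([],S)):
    o=least_squares(res,[.6,.2,2.18],args=a,loss="soft_l1");print(o.x.round(4),np.degrees(o.x[2]).round(2),res(o.x,*a).round(1))
    if a[1] and a[0]:q=o.x
I=lambda p:rz(-q[2]).apply(p-np.r_[q[0],q[1],0])
die=ray("top",tc(404,190),.068);print("die",die,I(die)*1e3, "side",I(ray("side",sc(370,412),.03))*1e3)
# head front lower edge / upper edge front corners from top
for uv in((310,160),(362,243)):print("head top front",I(ray("top",tc(*uv),.185))*1e3)
for uv in((345,195),(315,245)):print("head side top front",I(ray("side",sc(*uv),.185))*1e3)
pad=ray("top",(90.5/4+295-.4,133/4+150-.4),.005);print("pad",pad,"side",ray("side",(356.5,256.5),.005))
b=[ray("top",(u/4+294.6,v/4+149.6),.008) for u,v in((372,479),(492,476),(494,538),(373,541))];b=np.array(b)
print("blank",b.mean(0),np.linalg.norm(np.roll(b,-1,0)-b,axis=1),"side",ray("side",(340.5,348.5),.008))
d=(b[0]+b[3]-b[1]-b[2]);print("yaw long",np.degrees(np.arctan2(d[1],d[0])))
for n,uv in(("chim",(243,524)),("ring",(610,516))):print(n,ray("top",(uv[0]/4+294.6,uv[1]/4+149.6),.03 if n!="ring" else .007))
E
python3 m.py
```

```text
[0.5304 0.1731 2.158 ] 123.64 [-0.2 -1.4  0.4  0.1 -1.8  1.2 -0.3  0.1 -0.8 -0.1  0.6 -0.7 -1.3  0.8
  0.7  2.4  1.3  0.4  0.2  0.5]
[0.5302 0.1719 2.1662] 124.11 [-0.  -1.3  1.  -0.1 -0.9  1.5  0.2  0.1 -0.2 -0. ]
[0.531  0.1758 2.1549] 123.46 [ 0.2 -1.2 -1.6  0.1  0.3  1.8  0.9 -0.2 -0.3 -0.1]
die [0.55773212 0.13804176 0.068     ] [-44.31476477  -3.34481213  68.        ] side [-38.26238087  -5.15423522  30.        ]
head top front [-27.24160936 -18.82213764 185.        ]
head top front [-25.59817343  24.161943   185.        ]
head side top front [-26.82826907 -22.06083603 185.        ]
head side top front [-24.71871372  19.81603514 185.        ]
pad [ 0.68424551 -0.03302218  0.005     ] side [ 0.68518616 -0.03333292  0.005     ]
blank [ 0.44634608 -0.23851158  0.008     ] [0.07346938 0.03788552 0.07391861 0.0379103 ] side [ 0.44787712 -0.2372494   0.008     ]
yaw long 90.28817423787139
chim [ 0.43906759 -0.12143259  0.03      ]
ring [ 0.43960842 -0.34670244  0.007     ]
```

```bash
cat >> h.py <<'E'
Q=np.array([.5303,.1725,2.162])
def W(x,y,z):return rz(Q[2]).apply(np.array([x,y,z])/1e3)+[Q[0],Q[1],0]
def I(p):return rz(-Q[2]).apply(np.asarray(p)-[Q[0],Q[1],0])*1e3
def ori(yaw,tilt):  # tool x heading yaw(rad), leaning back by tilt deg
    t=np.radians(tilt);x=np.r_[np.cos(yaw),np.sin(yaw),0];z=np.sin(t)*x-[0,0,np.cos(t)]
    y=np.cross(z,[np.cos(t)*x[0],np.cos(t)*x[1],np.sin(t)]);X=np.cross(y,z)
    return Ro.from_matrix(np.c_[X,y,z])
E
python3 - <<'E'
from h import *
def tri(a,b):
    f=lambda p:np.r_[proj("top",p)[0]-a,proj("side",p)[0]-b]
    o=least_squares(f,[.5,.2,.1]);return o.x,o.fun.round(1)
p,e=tri((78/5+164.6,433/5+194.6),(64/5+209.6,61/5+154.6));print("ball",p,I(p),e)
p,e=tri((402/5+164.6,193/5+194.6),(370/5+209.6,386/5+154.6));print("die",p,I(p),e)
for z in(.06,.065,.07):print(z,I(ray("top",(404/5+164.6,188/5+194.6),z)))
print("mid",I(ray("side",(370/5+209.6,389/5+154.6),.047)))
plan([.3,.45,.40],ori(Q[2],0));plan(W(-75,-4,150),ori(Q[2],28))
E
```

```text
ball [0.44367792 0.23104688 0.30112975] [ 96.88949421  39.28801126 301.12975247] [ 0. -0. -0. -0.]
die [0.55701084 0.14164928 0.05361474] [-40.50201064  -4.98223987  53.61474317] [-0.2  0.3  0.4 -0. ]
0.06 [-43.81368002  -5.65331517  60.        ]
0.065 [-44.20363387  -4.84376721  65.        ]
0.07 [-44.59358771  -4.03421925  70.        ]
mid [-37.91069559  -8.10171525  47.        ]
t 0.1 p [0.2211 0.5841 0.226 ] turn [-0.02  0.01  7.72] shift(goal frame) [-5.18 -0.31 -5.8 ] F [ 0.1  0.  -0. ] w 0.0916
t 0.1 p [0.2211 0.5841 0.226 ] turn [-1.9   5.92  7.56] shift(goal frame) [-18.53   1.04  -6.98] F [ 0.1  0.  -0. ] w 0.0916
```

{"fn": "arm_command", "kwargs": {"series": [[[0,0,0.96],[0,0,-0.8],1],[[0,0,0.96],[0,0,-0.8],1],[[0,0,0.96],[0,0,-0.8],1],[[0,0,0.96],[0,0,-0.8],1],[[0,0,0.96],[0,0,-0.8],1],[[0,0,0.96],[0,0,-0.8],1],[[0,0,0.96],[0,0,-0.8],1],[[0,0,0.96],[0,0,0],1]]}}

```text
time: 0.77
position: [0.2217, 0.5857, 0.3996]
eef_rot: [-1.478, -2.771, -0.01]
ft_force: [-0.1, 0.8, 0.0]
grip_width: 0.0917
gripper_force: 0.0
```

{"fn": "arm_command", "kwargs": {"series": [[[0,0,0],[-0.9,0,0],1],[[0,0,0],[-0.9,0,0],1],[[0,0,0],[-0.9,0,0],1],[[0,0,0],[-0.9,0,0],1],[[0,0,0],[-0.9,0,0],1],[[0,0,0],[-0.9,0,0],1],[[0,0,0],[-0.9,0,0],1],[[0,0,0],[-0.9,0,0],1]]}}

```text
time: 1.43
position: [0.3427, 0.4042, 0.3944]
eef_rot: [-1.473, -2.775, 0.001]
ft_force: [0.3, 0.6, 0.2]
grip_width: 0.0918
gripper_force: 0.0
```

{"fn": "arm_command", "kwargs": {"series": [[[0,0,0],[-0.9,0,0],1],[[0,0,0],[-0.9,0,0],1],[[0,0,0],[-0.9,0,0],1],[[0,0,0],[-0.9,0,0],1],[[0,0,0],[-0.9,0,0],1],[[0,0,0],[-0.9,0,0],1],[[0,0,0],[-0.9,0,0],1],[[0,0,0],[-0.9,0,0],1]]}}

```text
time: 2.1
position: [0.4636, 0.2254, 0.3945]
eef_rot: [-1.473, -2.774, 0.001]
ft_force: [0.8, 0.4, 0.0]
grip_width: 0.0919
gripper_force: 0.0
```

```bash
python3 - <<'E'
from h import *
print(get_state()["joint_pos"].round(2));plan(W(-75,-5,110),ori(Q[2],28))
E
```

```text
[-0.89  0.15  0.4   1.57 -0.06  1.43  0.11]
t 2.1 p [0.4636 0.2254 0.3945] turn [-0.02  6.11  0.04] shift(goal frame) [-9.05  1.03  5.93] F [0.8 0.4 0. ] w 0.0919
```

{"fn": "arm_command", "kwargs": {"series": [[[0,0,0],[-0.9,0.17,0],1],[[0,0,0],[-0.9,0.17,0],1],[[0,0,0],[-0.9,0.17,0],1],[[0,0,0],[-0.9,0.17,0],1],[[0,0,0],[-0.9,0.17,0],1],[[0,0,0],[-0.9,0.17,0],1]]}}

```text
time: 2.6
position: [0.5799, 0.1086, 0.3944]
eef_rot: [-1.473, -2.774, 0.001]
ft_force: [0.2, 0.5, 0.2]
grip_width: 0.092
gripper_force: 0.0
```

{"fn": "arm_command", "kwargs": {"series": [[[0,0.87,0],[0,0,0.5],1],[[0,0.87,0],[0,0,0.5],1],[[0,0.87,0],[0,0,0.5],1],[[0,0.87,0],[0,0,0.5],1],[[0,0.87,0],[0,0,0.5],1],[[0,0.87,0],[0,0,0.5],1],[[0,0.87,0],[0,0,0.5],1]]}}

```text
time: 3.18
position: [0.5672, 0.1272, 0.2922]
eef_rot: [-1.263, -2.376, -0.316]
ft_force: [0.1, -0.5, -0.9]
grip_width: 0.0918
gripper_force: 0.0
```

```bash
python3 - <<'E'
from h import *
print(get_state()["joint_pos"].round(2));plan(W(-75,-5,110),ori(Q[2],28))
E
```

```text
[-0.32  0.5   0.42  1.46 -0.57  1.56  0.78]
t 3.1833 p [0.5672 0.1272 0.2922] turn [-0.01 -0.02  0.03] shift(goal frame) [-3.35 -0.02  5.1 ] F [ 0.1 -0.5 -0.9] w 0.0918
```

{"fn": "arm_command", "kwargs": {"series": [[[0,0,0],[-0.56,0,0.85],1],[[0,0,0],[-0.56,0,0.85],1],[[0,0,0],[-0.56,0,0.85],1],[[0,0,0],[-0.56,0,0.85],1],[[0,0,0],[-0.56,0,0.85],1],[[0,0,0],[-0.56,0,0.85],1],[[0,0,0],[0,0,0],1]]}}

```text
time: 3.77
position: [0.5738, 0.1125, 0.1049]
eef_rot: [-1.264, -2.372, -0.306]
ft_force: [-2.2, 0.4, -0.5]
grip_width: 0.092
gripper_force: 0.0
```

```bash
python3 - <<'E'
from h import *
plan(W(-38,-5,45),ori(Q[2],28))
E
```

```text
t 3.7667 p [0.5738 0.1125 0.1049] turn [-0.11 -0.03 -0.02] shift(goal frame) [0.12 0.08 2.33] F [-2.2  0.4 -0.5] w 0.092
```

{"fn": "arm_command", "kwargs": {"series": [[[-0.03,0,0],[0.03,0.02,0.58],1],[[-0.03,0,0],[0.03,0.02,0.58],1],[[-0.03,0,0],[0.03,0.02,0.58],1],[[0,0,0],[0.03,0.02,0.58],1],[[0,0,0],[0,0,0],1],[[0,0,0],[0,0,0],1]]}}

```text
time: 4.27
position: [0.5591, 0.1446, 0.0517]
eef_rot: [-1.265, -2.38, -0.323]
ft_force: [1.1, -1.0, 0.7]
grip_width: 0.0918
gripper_force: 0.0
```

```bash
python3 - <<'E'
from h import *
plan(W(-38,-5,45),ori(Q[2],28))
im=snapshot("side");cv2.imwrite("pics/g1.png",cv2.resize(im[130:290,190:350],None,fx=3.5,fy=3.5,interpolation=2))
E
```

```text
t 4.2667 p [0.5591 0.1446 0.0517] turn [0.06 0.01 0.05] shift(goal frame) [-0.07 -0.11  0.22] F [ 1.1 -1.   0.7] w 0.0918
```

View pics/g1.png

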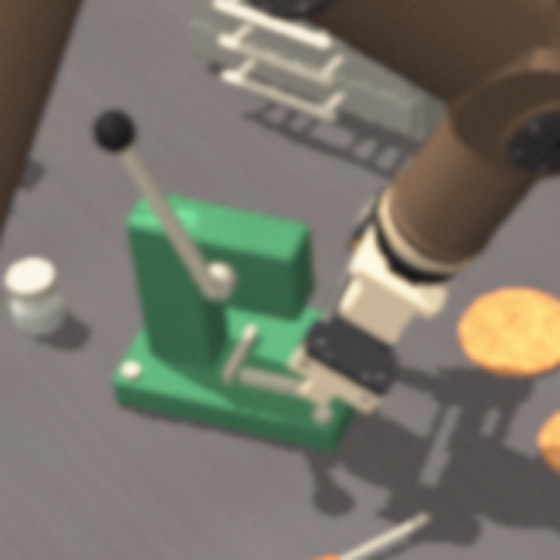

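The gripper (about px (345,350) in the crop) leans back clear of the head at (300,270) and straddles the die. I'll finish the descent and close.

{"fn": "arm_command", "kwargs": {"series": [[[0,0,0],[-0.07,-0.1,0.2],1],[[0,0,0],[0,0,0],1],[[0,0,0],[0,0,0],0],[[0,0,0],[0,0,0],0],[[0,0,0],[0,0,0],0],[[0,0,0],[0,0,0],0],[[0,0,0],[0,0,0],0],[[0,0,0],[0,0,0],0]], "squeeze": 15}}

```text
time: 4.98
position: [0.5562, 0.1433, 0.0445]
eef_rot: [-1.267, -2.38, -0.323]
ft_force: [-0.1, 0.2, 0.7]
grip_width: 0.0561
gripper_force: 0.0
```

{"fn": "arm_command", "kwargs": {"series": [[[0,0,0],[0,0,0],0],[[0,0,0],[0,0,0],0],[[0,0,0],[0,0,0],0],[[0,0,0],[0,0,0],0]]}}

```text
time: 5.32
position: [0.5562, 0.1433, 0.0445]
eef_rot: [-1.267, -2.38, -0.323]
ft_force: [0.9, -0.1, -0.7]
grip_width: 0.0297
gripper_force: 0.6
```

{"fn": "arm_command", "kwargs": {"series": [[[0,0,0],[0,0,0],0],[[0,0,0],[0,0,0],0],[[0,0,0],[0,0,0],0]]}}

```text
time: 5.57
position: [0.5564, 0.1434, 0.0446]
eef_rot: [-1.267, -2.381, -0.323]
ft_force: [1.5, 1.0, -0.1]
grip_width: 0.0251
gripper_force: 15.0
```

```bash
python3 - <<'E'
from h import *
s=get_state();print(s["grip_width"],s["gripper_force"],s["ft_force"]);plan(W(-120,-5,160),ori(Q[2],28))
E
```

```text
0.02510308221931223 14.99959479784593 [ 1.45571499  0.96759889 -0.09940439]
t 5.5667 p [0.5564 0.1434 0.0446] turn [0.07 0.02 0.04] shift(goal frame) [-0.59 -0.01 -4.67] F [ 1.5  1.  -0.1] w 0.0251
```

{"fn": "arm_command", "kwargs": {"series": [[[0,0,0],[0,0,-0.3],0],[[0,0,0],[0,0,-0.6],0],[[0,0,0],[-0.1,0,-0.8],0],[[0,0,0],[-0.1,0,-0.8],0],[[0,0,0],[-0.1,0,-0.8],0],[[0,0,0],[-0.1,0,-0.8],0],[[0,0,0],[-0.1,0,-0.7],0],[[0,0,0],[0,0,0],0]], "squeeze": 25}}

```text
time: 6.23
position: [0.6033, 0.0721, 0.1683]
eef_rot: [-1.273, -2.385, -0.325]
ft_force: [0.8, -0.6, -1.2]
grip_width: 0.0254
gripper_force: 25.0
```

```bash
python3 - <<'E'
from h import *
p=np.array([.6845,-.0332,.0])
R=ori(Q[2],28)
# TCP relative to die axis/bottom: +x_press d, z +15
plan(p+[0,0,.09]+rz(Q[2]).apply([.0035,0,0]),R)
im=snapshot("side");cv2.imwrite("pics/g2.png",cv2.resize(im[150:300,240:400],None,fx=4,fy=4,interpolation=2))
E
```

```text
t 6.2333 p [0.6033 0.0721 0.1683] turn [0.13 0.09 0.02] shift(goal frame) [-5.03  0.29  0.28] F [ 0.8 -0.6 -1.2] w 0.0254
```

View pics/g2.png

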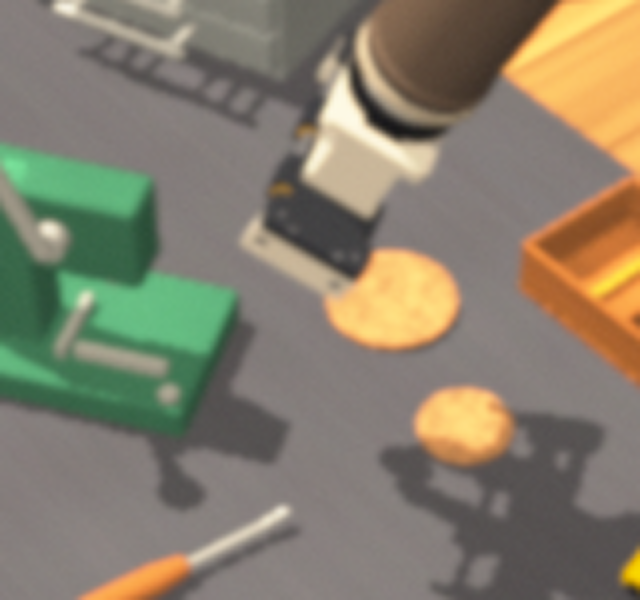

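{"fn": "arm_command", "kwargs": {"series": [[[0.06,0.07,0],[-0.6,0.03,0.03],0],[[0,0,0],[-0.74,0.03,0.03],0],[[0,0,0],[-0.74,0.03,0.03],0],[[0,0,0],[-0.74,0.04,0.03],0],[[0,0,0],[-0.74,0.04,0.03],0],[[0,0,0],[-0.74,0.04,0.03],0],[[0,0,0],[-0.74,0.04,0.05],0],[[0,0,0],[0,0,0],0]]}}

```text
time: 6.95
position: [0.6785, -0.0306, 0.0826]
eef_rot: [-1.266, -2.37, -0.315]
ft_force: [-1.4, 0.1, -1.6]
grip_width: 0.0251
gripper_force: 25.0
```

```bash
python3 - <<'E'
from h import *
plan(np.array([.6845,-.0332,.0205])+rz(Q[2]).apply([.0035,0,0]),ori(Q[2],28))
E
```

```text
t 6.95 p [ 0.6785 -0.0306  0.0826] turn [-0.03 -0.07 -0.03] shift(goal frame) [-1.03  0.12  1.8 ] F [-1.4  0.1 -1.6] w 0.0251
```

{"fn": "arm_command", "kwargs": {"series": [[[-0.1,-0.09,-0.07],[-0.34,0.04,0.4],0],[[0,0,0],[-0.25,0.04,0.45],0],[[0,0,0],[-0.2,0.04,0.4],0],[[0,0,0],[-0.1,0,0.25],0],[[0,0,0],[-0.05,0,0.1],0],[[0,0,0],[0,0,0],0]]}}

```text
time: 7.45
position: [0.6834, -0.0264, 0.0305]
eef_rot: [-1.261, -2.384, -0.327]
ft_force: [0.5, 0.1, -1.8]
grip_width: 0.0251
gripper_force: 25.0
```

```bash
python3 - <<'E'
from h import *
plan(np.array([.6845,-.0332,.0205])+rz(Q[2]).apply([.0035,0,0]),ori(Q[2],28))
E
```

```text
t 7.45 p [ 0.6834 -0.0264  0.0305] turn [0.09 0.02 0.11] shift(goal frame) [-0.24 -0.1   0.25] F [ 0.5  0.1 -1.8] w 0.0251
```

{"fn": "arm_command", "kwargs": {"series": [[[0,0,0],[-0.14,-0.05,0.1],0],[[0,0,0],[-0.1,-0.05,0.1],0],[[0,0,0],[0,0,0.02],0],[[0,0,0],[0,0,0],0]]}}

```text
time: 7.78
position: [0.6837, -0.0321, 0.0224]
eef_rot: [-1.263, -2.386, -0.328]
ft_force: [-0.3, -0.3, -1.6]
grip_width: 0.0249
gripper_force: 25.0
```

```bash
python3 - <<'E'
from h import *
plan(np.array([.6845,-.0332,.0195])+rz(Q[2]).apply([.0035,0,0]),ori(Q[2],28))
E
```

```text
t 7.7833 p [ 0.6837 -0.0321  0.0224] turn [0.11 0.04 0.1 ] shift(goal frame) [0.02 0.   0.12] F [-0.3 -0.3 -1.6] w 0.0249
```

{"fn": "arm_command", "kwargs": {"series": [[[0,0,0],[-0.016,0,0.03],0],[[0,0,0],[-0.016,0,0.03],0],[[0,0,0],[0,0,0],0],[[0,0,0],[0,0,0],0]]}}

```text
time: 8.12
position: [0.6838, -0.0316, 0.0204]
eef_rot: [-1.262, -2.386, -0.328]
ft_force: [-0.2, -0.4, -1.9]
grip_width: 0.025
gripper_force: 25.0
```

{"fn": "arm_command", "kwargs": {"series": [[[0,0,0],[-0.016,0,0.03],0],[[0,0,0],[0,0,0],0],[[0,0,0],[0,0,0],0]]}}

```text
time: 8.37
position: [0.684, -0.0316, 0.0197]
eef_rot: [-1.262, -2.386, -0.328]
ft_force: [-0.8, -0.4, 2.1]
grip_width: 0.0249
gripper_force: 25.0
```

{"fn": "arm_command", "kwargs": {"series": [[[0,0,0],[0,0,0],0.4],[[0,0,0],[0,0,0],0.45],[[0,0,0],[0,0,0],0.5],[[0,0,0],[0,0,0],0.6],[[0,0,0],[0,0,0],0.7],[[0,0,0],[0,0,0],0.8],[[0,0,0],[0,0,0],0.8],[[0,0,0],[0,0,0],0.8]]}}

```text
time: 9.03
position: [0.6838, -0.0317, 0.0193]
eef_rot: [-1.262, -2.386, -0.328]
ft_force: [-0.3, -0.4, -0.2]
grip_width: 0.0716
gripper_force: 0.0
```

{"fn": "arm_command", "kwargs": {"series": [[[0,0,0],[0,0,-0.3],0.8],[[0,0,0],[0,0,-0.6],0.8],[[0,0,0],[0,0,-0.8],0.8],[[0,0,0],[0,0,-0.8],0.8],[[0,0,0],[0,0,-0.8],0.8],[[0,0,0],[0,0,-0.8],0.8],[[0,0,0],[0,0,-0.8],0.8],[[0,0,0],[0,0,0],0.8]]}}

```text
time: 9.7
position: [0.7231, -0.093, 0.1545]
eef_rot: [-1.267, -2.392, -0.329]
ft_force: [0.4, -0.6, 0.4]
grip_width: 0.0735
gripper_force: 0.0
```

```bash
python3 - <<'E'
from h import *
s=get_state();print(s["joint_pos"].round(2))
g=np.array([.447,-.238,0])+[0,-.026,.16]
plan(g,ori(np.radians(90.3),0))
plan(g,ori(np.radians(90.3),18))
T=snapshot("top");S=snapshot("side")
a=cv2.resize(T[155:215,280:360],None,fx=5,fy=5,interpolation=2);b=cv2.resize(S[220:280,320:400],None,fx=5,fy=5,interpolation=2)
cv2.imwrite("pics/d1.png",np.r_[a[:300],b[:300]])
E
```

```text
[ 0.05  0.93  0.42  1.   -0.61  1.67  1.04]
t 9.7 p [ 0.7231 -0.093   0.1545] turn [-1.58 -5.87  7.25] shift(goal frame) [-5.65 -9.23 -0.18] F [ 0.4 -0.6  0.4] w 0.0735
t 9.7 p [ 0.7231 -0.093   0.1545] turn [-2.67 -2.05  6.85] shift(goal frame) [-5.32 -9.23 -1.92] F [ 0.4 -0.6  0.4] w 0.0735
```

View pics/d1.png

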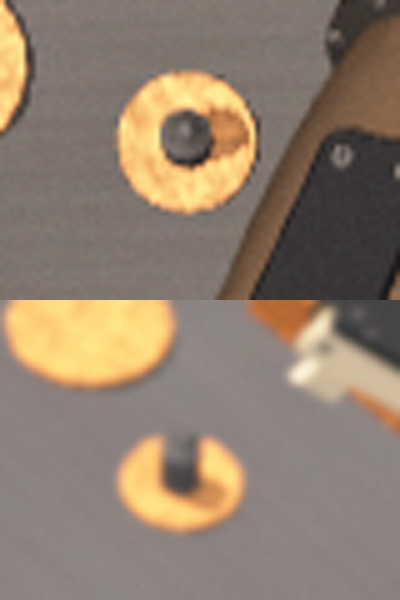

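The die stands upright in the middle of the small pad: its top is at (186,137) in the crop and the pad centre at (188,141). Next is the blank.

{"fn": "arm_command", "kwargs": {"series": [[[-0.33,-0.26,0.86],[0,0,-0.5],0.8],[[-0.33,-0.26,0.86],[0,0,-0.5],0.8],[[-0.33,-0.26,0.86],[0,0,-0.5],0.8],[[-0.33,-0.26,0.86],[0,0,-0.5],0.8],[[-0.33,-0.26,0.86],[0,0,0],0.8],[[-0.33,-0.26,0.86],[0,0,0],0.8],[[-0.33,-0.26,0.86],[0,0,0],0.8],[[-0.33,-0.26,0.86],[0,0,0],0.8]]}}

```text
time: 10.47
position: [0.7325, -0.1121, 0.2022]
eef_rot: [-2.046, -2.048, -0.314]
ft_force: [0.4, -0.7, -1.6]
grip_width: 0.0738
gripper_force: 0.0
```

```bash
python3 - <<'E'
from h import *
s=get_state();print(s["joint_pos"].round(2))
plan(np.array([.447,-.238,0])+[0,-.026,.12],ori(np.radians(90.3),18))
E
```

```text
[-0.06  0.76  0.59  1.23 -0.68  1.44  0.57]
t 10.4667 p [ 0.7325 -0.1121  0.2022] turn [-0.11 -0.01 -0.07] shift(goal frame) [-5.61 -9.54  1.06] F [ 0.4 -0.7 -1.6] w 0.0738
```

{"fn": "arm_command", "kwargs": {"series": [[[-0.1,0,-0.07],[-0.35,-0.9,0],0.8],[[0,0,0],[-0.5,-0.9,0],0.8],[[0,0,0],[-0.5,-0.9,0],0.8],[[0,0,0],[-0.5,-0.9,0],0.8],[[0,0,0],[-0.5,-0.9,0],0.8],[[0,0,0],[-0.5,-0.9,0],0.8],[[0,0,0],[-0.5,-0.9,0],0.8],[[0,0,0],[-0.5,-0.9,0],0.8]]}}

```text
time: 11.13
position: [0.5162, -0.2236, 0.1666]
eef_rot: [-2.04, -2.06, -0.324]
ft_force: [0.3, -0.1, -1.1]
grip_width: 0.0734
gripper_force: 0.0
```

{"fn": "arm_command", "kwargs": {"series": [[[0,0,0],[-0.6,-0.9,0.3],0.8],[[0,0,0],[-0.6,-0.8,0.4],0.8],[[0,0,0],[-0.3,-0.4,0.3],0.8],[[0,0,0],[0,0,0],0.8]]}}

```text
time: 11.47
position: [0.4509, -0.2588, 0.1228]
eef_rot: [-2.044, -2.052, -0.322]
ft_force: [-0.9, 0.3, 0.1]
grip_width: 0.0736
gripper_force: 0.0
```

```bash
python3 - <<'E'
from h import *
plan(np.array([.447,-.238,0])+[0,-.026,.005],ori(np.radians(90.3),18))
E
```

```text
t 11.4667 p [ 0.4509 -0.2588  0.1228] turn [-0.05 -0.03 -0.02] shift(goal frame) [-1.38 -0.13  3.68] F [-0.9  0.3  0.1] w 0.0736
```

{"fn": "arm_command", "kwargs": {"series": [[[-0.05,-0.03,-0.02],[-0.25,-0.04,0.6],0.65],[[0,0,0],[-0.25,-0.04,0.65],0.65],[[0,0,0],[-0.25,-0.04,0.65],0.65],[[0,0,0],[-0.22,0,0.65],0.65],[[0,0,0],[-0.22,0,0.55],0.65],[[0,0,0],[-0.12,0,0.3],0.65],[[0,0,0],[0,0,0],0.65],[[0,0,0],[0,0,0],0.65]]}}

```text
time: 12.13
position: [0.4527, -0.2638, 0.0159]
eef_rot: [-2.043, -2.064, -0.327]
ft_force: [-0.8, -0.5, 0.3]
grip_width: 0.0599
gripper_force: 0.0
```

```bash
python3 - <<'E'
from h import *
plan(np.array([.447,-.238,0])+[0,-.026,.0045],ori(np.radians(90.3),18))
E
```

```text
t 12.1333 p [ 0.4527 -0.2638  0.0159] turn [0.03 0.01 0.07] shift(goal frame) [-0.12 -0.19  0.36] F [-0.8 -0.5  0.3] w 0.0599
```

{"fn": "arm_command", "kwargs": {"series": [[[0,0,0.07],[-0.06,-0.19,0.15],0.65],[[0,0,0],[-0.06,0,0.2],0.65],[[0,0,0],[0,0,0],0.65],[[0,0,0],[0,0,0],0.65]]}}

```text
time: 12.47
position: [0.4467, -0.2645, 0.0049]
eef_rot: [-2.049, -2.058, -0.327]
ft_force: [0.6, 0.1, 0.5]
grip_width: 0.0595
gripper_force: 0.0
```

```bash
python3 - <<'E'
from h import *
plan(np.array([.447,-.238,0])+[0,-.026,.0045],ori(np.radians(90.3),18))
E
```

```text
t 12.4667 p [ 0.4467 -0.2645  0.0049] turn [ 0.04  0.01 -0.01] shift(goal frame) [0.01 0.01 0.02] F [0.6 0.1 0.5] w 0.0595
```

{"fn": "arm_command", "kwargs": {"series": [[[0,0,0],[0,0,0],0],[[0,0,0],[0,0,0],0],[[0,0,0],[0,0,0],0],[[0,0,0],[0,0,0],0],[[0,0,0],[0,0,0],0],[[0,0,0],[0,0,0],0],[[0,0,0],[0,0,0],0],[[0,0,0],[0,0,0],0]], "squeeze": 45}}

```text
time: 13.13
position: [0.4469, -0.2646, 0.0049]
eef_rot: [-2.049, -2.058, -0.327]
ft_force: [-0.6, 0.1, 2.1]
grip_width: 0.0346
gripper_force: 45.0
```

{"fn": "arm_command", "kwargs": {"series": [[[0,0,0],[0.03,0,-0.1],0],[[0,0,0],[0.1,0,-0.3],0],[[0,0,0],[0.2,0,-0.6],0],[[0,0,0],[0.2,0,-0.6],0],[[0,0,0],[0.2,0,-0.6],0],[[0,0,0],[0.2,0,-0.6],0],[[0,0,0],[0.2,0,-0.6],0],[[0,0,0],[0,0,0],0]]}}

```text
time: 13.8
position: [0.4475, -0.265, 0.1158]
eef_rot: [-2.052, -2.062, -0.329]
ft_force: [0.7, -0.4, -1.5]
grip_width: 0.0343
gripper_force: 45.0
```

```bash
python3 - <<'E'
from h import *
plan(W(-130,-28,110),ori(Q[2],18))
S=snapshot("side");cv2.imwrite("pics/b1.png",cv2.resize(S[250:420,280:450],None,fx=3,fy=3,interpolation=2))
E
```

```text
t 13.8 p [ 0.4475 -0.265   0.1158] turn [ 2.34  0.07 -6.96] shift(goal frame) [ 5.87 11.35  2.11] F [ 0.7 -0.4 -1.5] w 0.0343
```

View pics/b1.png

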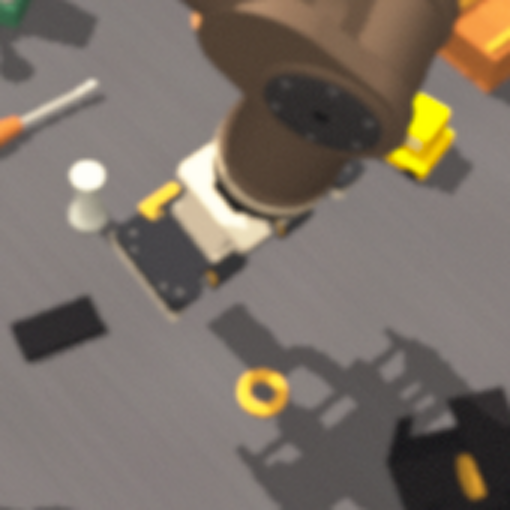

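The blank is held level in the fingers (yellow at (160,200)), and the chimney and ring are undisturbed. I'll rotate and carry it over.

{"fn": "arm_command", "kwargs": {"series": [[[0.29,0.01,-0.87],[0,0,-0.3],0],[[0.29,0.01,-0.87],[0,0,-0.3],0],[[0.29,0.01,-0.87],[0,0,-0.3],0],[[0.29,0.01,-0.87],[0,0,-0.3],0],[[0.29,0.01,-0.87],[0,0,0],0],[[0.29,0.01,-0.87],[0,0,0],0],[[0.29,0.01,-0.87],[0,0,0],0],[[0.29,0.01,-0.87],[0,0,0],0]]}}

```text
time: 14.52
position: [0.4471, -0.2744, 0.1455]
eef_rot: [-1.337, -2.517, -0.214]
ft_force: [-0.5, -0.5, -1.7]
grip_width: 0.0342
gripper_force: 45.0
```

```bash
python3 - <<'E'
from h import *
plan(W(-130,-28,110),ori(Q[2],18));print(W(-130,-28,110))
E
```

```text
t 14.5167 p [ 0.4471 -0.2744  0.1455] turn [-0.03 -0.07  0.03] shift(goal frame) [ 5.81 11.54  3.13] F [-0.5 -0.5 -1.7] w 0.0342
[0.62600448 0.08017095 0.11      ]
```

{"fn": "arm_command", "kwargs": {"series": [[[0,0,0],[0.45,0.89,0.15],0],[[0,0,0],[0.45,0.89,0.15],0],[[0,0,0],[0.45,0.89,0.15],0],[[0,0,0],[0.45,0.89,0.15],0],[[0,0,0],[0.45,0.89,0.15],0],[[0,0,0],[0.45,0.89,0.15],0],[[0,0,0],[0.45,0.89,0.15],0],[[0,0,0],[0.45,0.89,0.15],0]]}}

```text
time: 15.18
position: [0.5615, -0.0596, 0.145]
eef_rot: [-1.342, -2.515, -0.214]
ft_force: [0.4, -0.2, -1.8]
grip_width: 0.0343
gripper_force: 45.0
```

{"fn": "arm_command", "kwargs": {"series": [[[0,0,0],[0.45,0.89,0.3],0],[[0,0,0],[0.45,0.89,0.3],0],[[0,0,0],[0.45,0.89,0.3],0],[[0,0,0],[0.45,0.89,0.3],0],[[0,0,0],[0.3,0.8,0.3],0],[[0,0,0],[0,0,0],0]]}}

```text
time: 15.68
position: [0.6293, 0.0809, 0.1205]
eef_rot: [-1.331, -2.518, -0.217]
ft_force: [-0.1, 1.3, -1.3]
grip_width: 0.0342
gripper_force: 45.0
```

```bash
python3 - <<'E'
from h import *
s=get_state();print(I(s["position"]).round(1),s["joint_pos"].round(2))
plan(W(-75,-28,60),ori(Q[2],18));plan(W(-49,-28,35),ori(Q[2],18))
T=snapshot("top");S=snapshot("side")
print(proj("side",W(-23,-28,40)))
cv2.imwrite("pics/b2.png",np.c_[cv2.resize(S[170:290,220:340],None,fx=3.3,fy=5,interpolation=2),cv2.resize(T[190:310,180:300],None,fx=3.3,fy=5,interpolation=2)])
E
```

```text
[-131.2  -31.2  120.5] [-0.3   0.68  0.41  1.54 -0.55  1.23  0.9 ]
t 15.6833 p [0.6293 0.0809 0.1205] turn [-0.03 -0.11  0.09] shift(goal frame) [ 1.16 -0.11  2.5 ] F [-0.1  1.3 -1.3] w 0.0342
t 15.6833 p [0.6293 0.0809 0.1205] turn [-0.03 -0.11  0.09] shift(goal frame) [ 1.73 -0.11  3.56] F [-0.1  1.3 -1.3] w 0.0342
[[281.18607283 228.25804866]]Traceback (most recent call last):
  File "<stdin>", line 6, in <module>
cv2.error: OpenCV(4.12.0) /io/opencv/modules/imgcodecs/src/loadsave.cpp:1058: error: (-215:Assertion failed) image.channels() == 1 || image.channels() == 3 || image.channels() == 4 in function 'imwrite_'
```

{"fn": "arm_command", "kwargs": {"series": [[[-0.03,-0.11,0.09],[0.2,-0.03,0.4],0],[[0,0,0],[0.24,-0.03,0.5],0],[[0,0,0],[0.24,-0.03,0.5],0],[[0,0,0],[0.24,-0.02,0.5],0],[[0,0,0],[0.2,0,0.4],0],[[0,0,0],[0.04,0,0.2],0],[[0,0,0],[0,0,0],0]]}}

```text
time: 16.37
position: [0.5938, 0.1176, 0.0609]
eef_rot: [-1.356, -2.517, -0.209]
ft_force: [0.5, 0.4, -1.5]
grip_width: 0.0342
gripper_force: 45.0
```

```bash
python3 - <<'E'
from h import *
s=get_state();print(I(s["position"]).round(1))
plan(W(-49,-28,37),ori(Q[2],18))
E
```

```text
[-81.  -22.1  60.9]
t 16.3667 p [0.5938 0.1176 0.0609] turn [-0.    0.04 -0.11] shift(goal frame) [0.77 0.2  1.09] F [ 0.5  0.4 -1.5] w 0.0342
```

{"fn": "arm_command", "kwargs": {"series": [[[0,0.04,-0.11],[0.15,0.06,0.2],0],[[0,0,0],[0.2,0.07,0.28],0],[[0,0,0],[0.2,0.07,0.28],0],[[0,0,0],[0.15,0,0.2],0],[[0,0,0],[0.06,0,0.1],0],[[0,0,0],[0,0,0],0],[[0,0,0],[0,0,0],0]]}}

```text
time: 16.95
position: [0.5827, 0.1475, 0.0389]
eef_rot: [-1.344, -2.523, -0.215]
ft_force: [-0.4, -0.5, -0.3]
grip_width: 0.0341
gripper_force: 45.0
```

```bash
python3 - <<'E'
from h import *
s=get_state();print(I(s["position"]).round(1))
plan(W(-49,-28,34.9),ori(Q[2],18))
E
```

```text
[-50.  -29.6  38.9]
t 16.95 p [0.5827 0.1475 0.0389] turn [0.02 0.02 0.02] shift(goal frame) [-0.01 -0.05  0.14] F [-0.4 -0.5 -0.3] w 0.0341
```

{"fn": "arm_command", "kwargs": {"series": [[[0,0,0],[-0.01,0,0.03],0],[[0,0,0],[-0.01,0,0.03],0],[[0,0,0],[0,0,0],0],[[0,0,0],[0,0,0],0]]}}

```text
time: 17.28
position: [0.583, 0.1472, 0.0371]
eef_rot: [-1.345, -2.523, -0.215]
ft_force: [0.2, 1.0, -1.3]
grip_width: 0.034
gripper_force: 45.0
```

{"fn": "arm_command", "kwargs": {"series": [[[0,0,0],[-0.01,0,0.03],0],[[0,0,0],[0,0,0],0],[[0,0,0],[0,0,0],0]]}}

```text
time: 17.53
position: [0.5829, 0.1474, 0.0361]
eef_rot: [-1.344, -2.523, -0.215]
ft_force: [1.0, -0.1, -1.0]
grip_width: 0.0344
gripper_force: 45.0
```

{"fn": "arm_command", "kwargs": {"series": [[[0,0,0],[-0.01,0,0.03],0],[[0,0,0],[0,0,0],0],[[0,0,0],[0,0,0],0]]}}

```text
time: 17.78
position: [0.5829, 0.1475, 0.0351]
eef_rot: [-1.344, -2.523, -0.215]
ft_force: [1.4, -0.7, -0.8]
grip_width: 0.0341
gripper_force: 45.0
```

{"fn": "arm_command", "kwargs": {"series": [[[0,0,0],[-0.005,0,0.015],0],[[0,0,0],[0,0,0],0],[[0,0,0],[0,0,0],0]]}}

```text
time: 18.03
position: [0.5829, 0.1474, 0.0349]
eef_rot: [-1.344, -2.523, -0.215]
ft_force: [0.1, -1.2, 1.9]
grip_width: 0.0345
gripper_force: 45.0
```

{"fn": "arm_command", "kwargs": {"series": [[[0,0,0],[0,0,0],0.5],[[0,0,0],[0,0,0],0.5],[[0,0,0],[0,0,0],0.5],[[0,0,0],[0,0,0],0.5],[[0,0,0],[0,0,-0.2],0.5],[[0,0,0],[0,0,-0.6],0.5],[[0,0,0],[0,0,-0.8],0.5],[[0,0,0],[0,0,-0.6],0.5]], "squeeze": 20}}

```text
time: 18.7
position: [0.5945, 0.1299, 0.0991]
eef_rot: [-1.344, -2.523, -0.215]
ft_force: [0.3, 0.2, 0.7]
grip_width: 0.0458
gripper_force: 0.0
```

{"fn": "arm_command", "kwargs": {"series": [[[0,0.66,0],[0,0.28,0],0],[[0,0.66,0],[0,0.28,0],0],[[0,0.66,0],[0,0.28,0],0],[[0,0.66,0],[0,0.28,0],0],[[0,0.66,0],[0,0.28,0],0],[[0,0,0],[0,0,0],0],[[0,0,0],[0,0,0],0],[[0,0,0],[0,0,0],0]]}}

```text
time: 19.37
position: [0.6287, 0.1539, 0.0977]
eef_rot: [-1.227, -2.304, -0.366]
ft_force: [-0.2, 0.3, -1.0]
grip_width: 0.0011
gripper_force: 0.0
```

```bash
cat > see.py <<'E'
from h import *
# brass mask in both views -> blank contour centre on bed (z=38mm), press frame
for n in("top","side"):
    im=snapshot(n);hs=cv2.cvtColor(im,cv2.COLOR_BGR2HSV)
    m=cv2.inRange(hs,(18,90,60),(34,255,255));c0=proj(n,W(-25,-15,38))[0]
    k=np.zeros_like(m);cv2.circle(k,tuple(int(v) for v in c0),32,255,-1);m&=k
    cs=sorted(cv2.findContours(m,0,1)[0],key=cv2.contourArea)[-2:]
    for c in cs:
        if cv2.contourArea(c)<8:continue
        r=cv2.minAreaRect(c);P=np.array([I(ray(n,p,.038))[:2] for p in c[:,0].astype(float)])
        print(n,cv2.contourArea(c),"press x",P[:,0].min().round(1),P[:,0].max().round(1),"y",P[:,1].min().round(1),P[:,1].max().round(1))
        R=cv2.minAreaRect(P.astype(np.float32));print("  rect",[np.round(v,1) for v in R])
E
python3 see.py; python3 - <<'E'
from h import *
s=get_state();print(I(s["position"]).round(1),s["joint_pos"].round(2))
plan(W(-31,-71,36.5),ori(Q[2],33))
E
```

```text
top 46.5 press x -44.1 -13.2 y -46.6 -27.6
  rect [array([-27.1, -42.9]), array([29.3, 18.1]), np.float64(35.1)]
side 266.0 press x -62.4 15.6 y -52.8 -5.6
  rect [array([-23.1, -28.7]), array([46.8, 78.1]), np.float64(88.6)]
[-69.7 -71.5  98.2] [-0.23  0.81  0.31  1.44 -0.7   1.37  0.92]
t 19.4667 p [0.6285 0.1545 0.0982] turn [ 0.02 -0.    0.03] shift(goal frame) [-0.04 -0.02  2.43] F [-0.1 -0.3  1.2] w 0.0005
```

{"fn": "arm_command", "kwargs": {"series": [[[0,0,0],[0,0,0.5],0],[[0,0,0],[0,0,0.6],0],[[0,0,0],[0,0,0.6],0],[[0,0,0],[0,0,0.5],0],[[0,0,0],[0,0,0.15],0],[[0,0,0],[0,0,0],0],[[0,0,0],[0,0,0],0]]}}

```text
time: 20.05
position: [0.6079, 0.186, 0.0393]
eef_rot: [-1.226, -2.305, -0.367]
ft_force: [-0.4, -0.8, 0.6]
grip_width: 0.0007
gripper_force: 0.0
```

```bash
python3 - <<'E'
from h import *
s=get_state();print(I(s["position"]).round(1))
plan(W(-31,-71,36.5),ori(Q[2],33))
E
```

```text
[-32.1 -71.9  39.3]
t 20.05 p [0.6079 0.186  0.0393] turn [ 0.02 -0.    0.03] shift(goal frame) [-0.02 -0.03  0.1 ] F [-0.4 -0.8  0.6] w 0.0007
```

{"fn": "arm_command", "kwargs": {"series": [[[0,0,0],[-0.02,0,0.09],0],[[0,0,0],[0,0,0],0],[[0,0,0],[0,-0.12,0],0],[[0,0,0],[0,-0.12,0],0],[[0,0,0],[0,-0.12,0],0],[[0,0,0],[0,-0.12,0],0]]}}

```text
time: 20.55
position: [0.5952, 0.1783, 0.0361]
eef_rot: [-1.227, -2.304, -0.368]
ft_force: [1.9, 0.6, 1.3]
grip_width: 0.0003
gripper_force: 0.6
```

{"fn": "arm_command", "kwargs": {"series": [[[0,0,0],[0,-0.1,0],0],[[0,0,0],[0,-0.1,0],0],[[0,0,0],[0,-0.1,0],0],[[0,0,0],[0,0,0],0],[[0,0,0],[0,0,0],0]]}}

```text
time: 20.97
position: [0.5874, 0.1735, 0.0359]
eef_rot: [-1.226, -2.303, -0.366]
ft_force: [-0.9, -1.5, 1.2]
grip_width: 0.0003
gripper_force: 0.7
```

```bash
python3 see.py; python3 - <<'E'
from h import *
s=get_state();print(I(s["position"]).round(1),rz(-Q[2]).apply(s["ft_force"]))
E
```

```text
side 181.0 press x -54.3 19.8 y -52.0 7.7
  rect [array([-19. , -20.6]), array([44.3, 80.5]), np.float64(73.2)]
[-31.  -48.1  35.8] [-1.68213543  0.45268672  1.24781796]
```

{"fn": "arm_command", "kwargs": {"series": [[[0,0,0],[0,-0.08,0],0],[[0,0,0],[0,-0.08,0],0],[[0,0,0],[0,-0.06,0],0],[[0,0,0],[0,0,0],0],[[0,0,0],[0,0,0],0]]}}

```text
time: 21.48
position: [0.5819, 0.17, 0.0358]
eef_rot: [-1.226, -2.303, -0.367]
ft_force: [0.5, -1.1, 1.6]
grip_width: 0.0004
gripper_force: 0.9
```

```bash
python3 see.py; python3 - <<'E'
from h import *
s=get_state();print(I(s["position"]).round(1),rz(-Q[2]).apply(s["ft_force"]))
E
```

```text
side 171.5 press x -51.5 22.7 y -52.0 13.1
  rect [array([-17.6, -17.4]), array([44.6, 79. ]), np.float64(67.9)]
[-30.9 -41.5  35.8] [ 0.81125025 -0.71464095  2.28127924]
```

{"fn": "arm_command", "kwargs": {"series": [[[0,0,0],[0,0.4,0],0],[[0,0,0],[0,0.4,0],0],[[0,0.5,0],[0,0,-0.1],0],[[0,0.5,0],[0,0,0],0],[[0,0.53,0],[0,0,0],0],[[0,0,0],[0,0,0],0],[[0,0,0],[0,0,0],0]]}}

```text
time: 22.17
position: [0.6027, 0.1813, 0.0375]
eef_rot: [-1.172, -2.198, -0.428]
ft_force: [0.2, 0.4, -0.6]
grip_width: 0.0004
gripper_force: 0.0
```

```bash
python3 see.py; python3 - <<'E'
from h import *
s=get_state();print(I(s["position"]).round(1),s["joint_pos"].round(2))
plan(W(-17,-64,37.5),ori(Q[2],40))
E
```

```text
top 54.5 press x -43.9 -18.4 y -36.5 -7.9
  rect [array([-25. , -25.4]), array([30.7, 22. ]), np.float64(38.9)]
side 8.0 press x -44.3 -26.9 y -122.4 -110.9
  rect [array([ -35.8, -116.8]), array([11.1, 17.6]), np.float64(87.1)]
side 271.5 press x -59.1 22.7 y -52.0 13.1
  rect [array([-17.5, -18.8]), array([46.1, 78.3]), np.float64(71.2)]
[-32.2 -65.7  38.4] [-0.19  0.9   0.24  1.49 -0.77  1.34  1.  ]
t 22.2667 p [0.6028 0.1824 0.0384] turn [ 0.01 -0.01  0.03] shift(goal frame) [ 0.37 -0.06  0.35] F [-0.2 -0.2  0.9] w 0.0006
```

{"fn": "arm_command", "kwargs": {"series": [[[0,0,0],[0.18,0,0.17],0],[[0,0,0],[0.19,0,0.18],0],[[0,0,0],[0,0,0],0],[[0,0,0],[0,-0.12,0],0],[[0,0,0],[0,-0.12,0],0],[[0,0,0],[0,-0.12,0],0],[[0,0,0],[0,-0.1,0],0],[[0,0,0],[0,0,0],0]]}}

```text
time: 22.93
position: [0.5827, 0.186, 0.0375]
eef_rot: [-1.172, -2.199, -0.429]
ft_force: [0.0, 0.0, 0.5]
grip_width: 0.0007
gripper_force: 0.0
```

{"fn": "arm_command", "kwargs": {"series": [[[0,0,0],[0,-0.07,0],0],[[0,0,0],[0,-0.07,0],0],[[0,0,0],[0,0,0],0],[[0,0,0],[0,0,0],0]]}}

```text
time: 23.27
position: [0.5795, 0.1846, 0.0375]
eef_rot: [-1.171, -2.199, -0.43]
ft_force: [-0.4, 0.4, -0.1]
grip_width: 0.0004
gripper_force: 0.0
```

```bash
python3 see.py; python3 - <<'E'
from h import *
s=get_state();print(I(s["position"]).round(1),rz(-Q[2]).apply(s["ft_force"]))
E
```

```text
top 49.5 press x -46.6 -19.4 y -32.2 -7.9
  rect [array([-33. , -19.9]), array([24.5, 26.9]), np.float64(89.2)]
side 8.0 press x -26.5 -10.7 y -100.0 -88.6
  rect [array([-18.6, -93. ]), array([12.2, 13.4]), np.float64(18.9)]
side 174.5 press x -51.5 22.7 y -52.0 13.1
  rect [array([-16.9, -16.1]), array([43.7, 80.6]), np.float64(65.1)]
[-17.3 -47.8  37.4] [ 0.13338525 -0.51103786  0.06473971]
```

{"fn": "arm_command", "kwargs": {"series": [[[0,0,0],[0,-0.07,0],0],[[0,0,0],[0,-0.07,0],0],[[0,0,0],[0,0,0],0],[[0,0,0],[0,0,0],0]]}}

```text
time: 23.7
position: [0.576, 0.1823, 0.0375]
eef_rot: [-1.171, -2.199, -0.43]
ft_force: [0.4, 0.3, -0.3]
grip_width: 0.0004
gripper_force: 0.2
```

{"fn": "arm_command", "kwargs": {"series": [[[0,0,0],[0,-0.06,0],0],[[0,0,0],[0,-0.06,0],0],[[0,0,0],[0,0,0],0],[[0,0,0],[0,0,0],0]]}}

```text
time: 24.03
position: [0.573, 0.1802, 0.0375]
eef_rot: [-1.171, -2.199, -0.43]
ft_force: [-0.4, 0.5, -0.2]
grip_width: 0.0003
gripper_force: 0.3
```

```bash
python3 see.py; python3 - <<'E'
from h import *
s=get_state();print(I(s["position"]).round(1),rz(-Q[2]).apply(s["ft_force"]))
E
```

```text
top 39.5 press x -39.0 -19.4 y -24.2 -4.5
  rect [array([-29.2, -14.2]), array([19.7, 19.5]), np.float64(89.2)]
side 157.5 press x -48.5 22.7 y -48.1 17.6
  rect [array([-9.2, -7.3]), array([40., 85.]), np.float64(41.6)]
[-17.4 -39.8  37.4] [-0.75668944 -0.11473254 -0.05773253]
```

{"fn": "arm_command", "kwargs": {"series": [[[0,0,0],[0,-0.06,0],0],[[0,0,0],[0,-0.06,0],0],[[0,0,0],[0,0,0],0]]}}

```text
time: 24.38
position: [0.5711, 0.179, 0.0379]
eef_rot: [-1.171, -2.2, -0.433]
ft_force: [4.9, 1.9, 0.9]
grip_width: 0.0002
gripper_force: 2.0
```

{"fn": "arm_command", "kwargs": {"series": [[[0,0,0],[0,-0.05,0],0],[[0,0,0],[0,-0.05,0],0],[[0,0,0],[0,0,0],0]]}}

```text
time: 24.63
position: [0.5696, 0.1782, 0.0385]
eef_rot: [-1.171, -2.201, -0.436]
ft_force: [6.8, 6.0, 2.4]
grip_width: 0.0001
gripper_force: 3.7
```

```bash
python3 see.py; python3 - <<'E'
from h import *
s=get_state();print(I(s["position"]).round(1),rz(-Q[2]).apply(s["ft_force"]))
E
```

```text
top 39.5 press x -39.6 -19.3 y -19.4 4.3
  rect [array([-24.7,  -7.1]), array([24.3, 19.5]), np.float64(55.7)]
side 144.5 press x -47.0 24.1 y -44.1 21.3
  rect [array([-7.9, -3.9]), array([39.7, 86. ]), np.float64(40.5)]
[-17.2 -35.8  38.4] [-0.03998371 -8.69334865  2.52884434]
```

{"fn": "arm_command", "kwargs": {"series": [[[0,0,0],[0,0.3,0],0],[[0,0,0],[0,0.4,0],0],[[0,0,0],[0,0.4,0],0],[[0,0,0],[0,0.2,-0.8],0],[[0,0,0],[0,0,-0.9],0],[[0,0,0],[0,0,-0.9],0],[[0,0,0],[0,0,0],0]]}}

```text
time: 25.32
position: [0.6313, 0.1526, 0.1002]
eef_rot: [-1.176, -2.204, -0.431]
ft_force: [1.0, -1.4, 0.1]
grip_width: 0.0004
gripper_force: 0.0
```

```bash
python3 see.py; python3 - <<'E'
from h import *
s=get_state();print(I(s["position"]).round(1),rz(-Q[2]).apply(s["ft_force"]))
S=snapshot("side");cv2.imwrite("pics/b3.png",cv2.resize(S[190:270,220:320],None,fx=7,fy=7,interpolation=2))
cv2.imwrite("pics/b3s.png",S)
E
```

```text
top 155.5 press x -56.3 -19.1 y -27.6 16.7
  rect [array([-31. ,  -5.8]), array([39. , 41.4]), np.float64(54.9)]
side 259.5 press x -57.3 24.1 y -44.1 20.5
  rect [array([-16.2, -11.7]), array([44.2, 80.6]), np.float64(66.9)]
[-68.5 -72.1  97.3] [ 0.23670449  0.15837505 -0.13071441]
```

```bash
cat > fit.py <<'E'
from h import *
from scipy.optimize import minimize
def mask(n,im,c):
    hs=cv2.cvtColor(im,cv2.COLOR_BGR2HSV);m=cv2.inRange(hs,(17,80,40),(36,255,255))
    k=np.zeros_like(m);cv2.circle(k,tuple(int(v) for v in proj(n,W(*c,38))[0]),36,255,-1);return m&k
def poly(n,q):
    a=np.radians(q[2]);P=[]
    for z in(30,38):
        for sx,sy in((1,1),(1,-1),(-1,-1),(-1,1)):
            P.append(W(q[0]+36*sx*np.cos(a)-18*sy*np.sin(a),q[1]+36*sx*np.sin(a)+18*sy*np.cos(a),z))
    return cv2.convexHull(proj(n,P).astype(np.float32))
def fit(n,q0,im=None):
    im=snapshot(n) if im is None else im
    s=8;m=mask(n,im,q0[:2]);x0,y0=[int(v)-40 for v in proj(n,W(q0[0],q0[1],38))[0]]
    M=cv2.resize(m[y0:y0+80,x0:x0+80],None,fx=s,fy=s,interpolation=0)>0
    def cost(q):
        R=np.zeros(M.shape,np.uint8);cv2.fillPoly(R,[(((poly(n,q)[:,0]-[x0-.5,y0-.5])*s)).astype(np.int32)],1)
        return (R.astype(bool)^M).sum()/s**2
    b=min((minimize(cost,[q0[0]+dx,q0[1]+dy,q0[2]+d],method="Nelder-Mead",options=dict(initial_simplex=np.array([q0]*4)+np.array([[0,0,0],[5,0,0],[0,5,0],[0,0,6]])+[dx,dy,d])) for d in(-15,0,15) for dx,dy in((0,0),(4,-4),(-4,4))),key=lambda r:r.fun)
    print(n,"x,y,yaw",b.x.round(1),"mismatch px",b.fun.round(1),"of",m.astype(bool).sum());return b.x
E
python3 - <<'E'
from fit import *
fit("side",[-16,-12,-15],cv2.imread("pics/b3s.png"))
E
```

```text
side x,y,yaw [-14.4 -15.6 -21.2] mismatch px 30.2 of 298
```

View pics/b3.png

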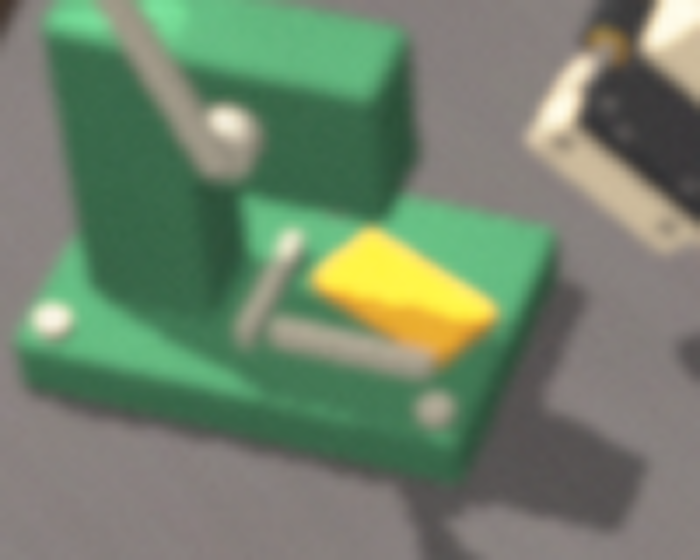

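The crop shows the blank yawed about -20° on the bed. Its rear corner, at (440,358), touches the front end of the side stop at (430,365). The finger was riding over the top edge, so I'll push again with the tool yawed so that the low rear tip does the pushing.

```bash
python3 - <<'E'
from fit import *
plan(W(-44,-57,60),ori(Q[2]-np.radians(25),45));print(get_state()["joint_pos"].round(2))
fit("side",[-16,-12,-15]);fit("top",[-16,-12,-15])
E
```

```text
t 25.4667 p [0.6274 0.1569 0.0966] turn [-3.68  1.05  4.03] shift(goal frame) [-0.52 -0.77  1.21] F [-0.5  0.4 -0.1] w 0.0005
[-0.16  0.86  0.26  1.39 -0.74  1.46  0.95]
side x,y,yaw [-14.4 -15.6 -21.2] mismatch px 30.2 of 298
top x,y,yaw [-32.7  -6.5 -13.4] mismatch px 303.9 of 176
```

{"fn": "arm_command", "kwargs": {"series": [[[-0.74,0.21,0.81],[0,0,-0.1],0],[[-0.74,0.21,0.81],[0,0,-0.1],0],[[-0.74,0.21,0.81],[0,0,0],0],[[-0.74,0.21,0.81],[0,0,0],0],[[-0.74,0.21,0.81],[0,0,0],0],[[0,0,0],[0,0,0],0],[[0,0,0],[0,0,0],0]]}}

```text
time: 26.15
position: [0.6286, 0.1537, 0.1013]
eef_rot: [-1.602, -1.871, -0.663]
ft_force: [0.4, 0.2, 0.9]
grip_width: -0.0001
gripper_force: 0.0
```

```bash
python3 - <<'E'
from h import *
s=get_state();print(I(s["position"]).round(1),s["joint_pos"].round(2))
plan(W(-44,-57,37.7),ori(Q[2]-np.radians(25),45))
E
```

```text
[-70.4 -71.1 101.3] [-0.09  0.77  0.26  1.65 -1.    1.27  0.87]
t 26.15 p [0.6286 0.1537 0.1013] turn [-0.01 -0.01 -0.  ] shift(goal frame) [-1.08 -0.8   1.92] F [0.4 0.2 0.9] w -0.0001
```

{"fn": "arm_command", "kwargs": {"series": [[[0,0,0],[-0.27,-0.1,0.45],0],[[0,0,0],[-0.27,-0.1,0.5],0],[[0,0,0],[-0.27,-0.1,0.5],0],[[0,0,0],[-0.27,-0.1,0.47],0],[[0,0,0],[0,-0.1,0],0],[[0,0,0],[0,0,0],0],[[0,0,0],[0,0,0],0]]}}

```text
time: 26.73
position: [0.6124, 0.1697, 0.0372]
eef_rot: [-1.602, -1.871, -0.666]
ft_force: [2.0, 1.5, 1.8]
grip_width: 0.0011
gripper_force: 1.4
```

```bash
python3 - <<'E'
from fit import *
s=get_state();print(I(s["position"]).round(1))
plan(W(-44,-57,37.7),ori(Q[2]-np.radians(25),45));fit("side",[-14.4,-15.6,-21])
E
```

```text
[-48.1 -66.6  37.2]
t 26.7333 p [0.6124 0.1697 0.0372] turn [ 0.02 -0.02  0.  ] shift(goal frame) [ 0.   -0.35 -0.02] F [2.  1.5 1.8] w 0.0011
side x,y,yaw [-12.9 -14.2 -26.8] mismatch px 64.2 of 274
```

{"fn": "arm_command", "kwargs": {"series": [[[0,0,0],[0.015,-0.1,-0.015],0],[[0,0,0],[0,-0.12,0],0],[[0,0,0],[0,-0.12,0],0],[[0,0,0],[0,-0.12,0],0],[[0,0,0],[0,-0.12,0],0],[[0,0,0],[0,-0.1,0],0],[[0,0,0],[0,0,0],0],[[0,0,0],[0,0,0],0]]}}

```text
time: 27.45
position: [0.5921, 0.1655, 0.0388]
eef_rot: [-1.604, -1.871, -0.666]
ft_force: [-1.3, 0.1, 0.8]
grip_width: 0.0005
gripper_force: 0.0
```

```bash
cat > st.py <<'E'
from fit import *
s=get_state();R=Ro.from_rotvec(s["eef_rot"]);print(s["time"],I(s["position"]).round(1),"F press",rz(-Q[2]).apply(s["ft_force"]).round(1),"F tool",R.inv().apply(s["ft_force"]).round(1));fit("side",[-12,-12,-12])
E
python3 st.py
```

```text
27.45 [-40.3 -47.4  38.8] F press [0.8 1.  0.8] F tool [ 0.8 -1.2 -0.3]
side x,y,yaw [  4.6 -14.7 -58.2] mismatch px 127.7 of 162
```

{"fn": "arm_command", "kwargs": {"series": [[[0,0,0],[-0.015,-0.06,0.015],0],[[0,0,0],[0,-0.06,0],0],[[0,0,0],[0,0,0],0],[[0,0,0],[0,0,0],0]]}}

```text
time: 27.83
position: [0.5885, 0.165, 0.038]
eef_rot: [-1.604, -1.871, -0.666]
ft_force: [-1.0, -0.1, -0.2]
grip_width: 0.0005
gripper_force: 0.0
```

{"fn": "arm_command", "kwargs": {"series": [[[0,0,0],[0,-0.06,0],0],[[0,0,0],[0,-0.06,0],0],[[0,0,0],[0,0,0],0],[[0,0,0],[0,0,0],0]]}}

```text
time: 28.17
position: [0.585, 0.1644, 0.0381]
eef_rot: [-1.604, -1.871, -0.666]
ft_force: [0.6, -0.3, 0.7]
grip_width: 0.0004
gripper_force: 0.0
```

{"fn": "arm_command", "kwargs": {"series": [[[0,0,0],[0,-0.05,0],0],[[0,0,0],[0,-0.05,0],0],[[0,0,0],[0,0,0],0],[[0,0,0],[0,0,0],0]]}}

```text
time: 28.5
position: [0.5822, 0.164, 0.0382]
eef_rot: [-1.604, -1.871, -0.666]
ft_force: [0.9, 0.4, 0.0]
grip_width: 0.0005
gripper_force: 0.3
```

```bash
python3 st.py
```

```text
28.5 [-36.  -38.4  38.2] F press [-0.2 -1.   0. ] F tool [0.2 1.  0.1]
side x,y,yaw [ 11.1 -30.  -65.8] mismatch px 158.5 of 118
```

{"fn": "arm_command", "kwargs": {"series": [[[0,0,0],[0,-0.05,0],0],[[0,0,0],[0,-0.05,0],0],[[0,0,0],[0,0,0],0],[[0,0,0],[0,0,0],0]]}}

```text
time: 28.88
position: [0.5801, 0.1636, 0.0385]
eef_rot: [-1.604, -1.872, -0.668]
ft_force: [5.1, 0.7, 1.6]
grip_width: 0.0005
gripper_force: 2.3
```

{"fn": "arm_command", "kwargs": {"series": [[[0,0,0],[0,-0.05,0],0],[[0,0,0],[0,-0.05,0],0],[[0,0,0],[0,0,0],0],[[0,0,0],[0,0,0],0]]}}

```text
time: 29.22
position: [0.5783, 0.1634, 0.039]
eef_rot: [-1.605, -1.872, -0.67]
ft_force: [8.3, 1.3, 2.6]
grip_width: 0.0006
gripper_force: 4.0
```

```bash
python3 st.py
```

```text
29.2167 [-34.3 -34.7  39. ] F press [-3.5 -7.6  2.6] F tool [ 1.9  8.4 -1.8]
side x,y,yaw [ -1.3 -38.4  68.5] mismatch px 172.6 of 105
```

{"fn": "arm_command", "kwargs": {"series": [[[0,0,0],[-0.015,-0.05,0.015],0],[[0,0,0],[0,-0.05,0],0],[[0,0,0],[0,0,0],0],[[0,0,0],[0,0,0],0]]}}

```text
time: 29.6
position: [0.5772, 0.1633, 0.0392]
eef_rot: [-1.605, -1.873, -0.674]
ft_force: [12.9, 4.0, 5.3]
grip_width: 0.0001
gripper_force: 6.2
```

```bash
python3 st.py; python3 - <<'E'
from h import *
S=snapshot("side");hs=cv2.cvtColor(S,cv2.COLOR_BGR2HSV);m=cv2.inRange(hs,(17,80,40),(36,255,255))[212:246,258:296]
m0=cv2.inRange(cv2.cvtColor(cv2.imread("pics/b3s.png"),cv2.COLOR_BGR2HSV),(17,80,40),(36,255,255))[212:246,258:296]
for a,b in zip(m,m0):print("".join(".#"[v>0] for v in a),"".join(".#"[v>0] for v in b))
E
```

```text
29.6 [-33.8 -33.8  39.2] F press [ -3.9 -12.9   5.3] F tool [ 5.1 13.4 -2.3]
side x,y,yaw [ 10.2 -23.2 -68.6] mismatch px 179.0 of 109Traceback (most recent call last):
  File "<stdin>", line 4, in <module>
  File "<stdin>", line 4, in <genexpr>
TypeError: string indices must be integers, not 'numpy.bool'
```

{"fn": "arm_command", "kwargs": {"series": [[[0,0,0],[0,0.3,0],0],[[0,0,0],[0,0.5,0],0],[[0,0,0],[0,0.5,-0.5],0],[[0,0,0],[0,0.3,-0.9],0],[[0,0,0],[0,0,-0.9],0],[[0,0,0],[0,0,-0.5],0],[[0,0,0],[0,0,0],0]]}}

```text
time: 30.28
position: [0.6308, 0.1076, 0.0981]
eef_rot: [-1.609, -1.872, -0.667]
ft_force: [-0.5, -0.7, 0.4]
grip_width: 0.0004
gripper_force: 0.0
```

```bash
python3 - <<'E'
from fit import *
S=snapshot("side");cv2.imwrite("pics/b4s.png",S)
f=lambda S:cv2.inRange(cv2.cvtColor(S,cv2.COLOR_BGR2HSV),(17,80,40),(36,255,255))[214:246,256:296]
for i,(a,b) in enumerate(zip(f(S),f(cv2.imread("pics/b3s.png")))):print(214+i,"".join(".#"[int(v>0)] for v in a),"".join(".#"[int(v>0)] for v in b))
fit("side",[-12,-12,-15],S)
for p in((-41,18,40),(-41,18,30),(29,18,40),(-41,26,40),(36,12,40),(36,-48,40)):print(p,proj("side",W(*p)).round(1))
P=[ray("side",p,.038) for p in((285.5,234.5),)];
E
```

```text
214 ........................................ ........................................
215 ........................................ ........................................
216 ........................................ ........................................
217 ........................................ ........................................
218 ........................................ ........................................
219 ........................................ ........................................
220 ........................................ ........................................
221 ........................................ ........................................
222 ........................................ ........................................
223 ...............####..................... ...............####.....................
224 ..............######.................... ..............#######...................
225 ............##########.................. .............#########..................
226 ...........#############................ ...........############
[... 1186 characters left out ...]
...................######..........
241 .........................####........... .........................####...........
242 ..........................##............ ..........................##............
243 ........................................ ........................................
244 ........................................ ........................................
245 ........................................ ........................................
side x,y,yaw [-14.3 -15.  -21.1] mismatch px 29.1 of 296
(-41, 18, 40) [[281.8 240.6]]
(-41, 18, 30) [[282.  242.9]]
(29, 18, 40) [[259.1 235.6]]
(-41, 26, 40) [[280.8 242.6]]
(36, 12, 40) [[257.6 233.6]]
(36, -48, 40) [[264.8 219.6]]
```

```bash
python3 - <<'E'
from h import *
s=get_state();print(I(s["position"]).round(1),s["joint_pos"].round(2))
plan(W(-76,-13,33.5),ori(Q[2],18))
E
```

```text
[-107.5  -47.7   97. ] [-0.03  0.79  0.28  1.63 -0.97  1.3   0.9 ]
t 30.3333 p [0.6299 0.1098 0.097 ] turn [ 2.92 -5.78 -4.72] shift(goal frame) [ 0.35 -1.16  2.34] F [-0.2 -0.6 -1. ] w 0.0003
```

{"fn": "arm_command", "kwargs": {"series": [[[0.42,-0.83,-0.67],[0,0,0],0],[[0.42,-0.83,-0.67],[0,0,0],0],[[0.42,-0.83,-0.67],[0,0,0],0],[[0.42,-0.83,-0.67],[0,0,0],0],[[0.42,-0.83,-0.67],[0,0,0],0],[[0.42,-0.83,-0.67],[0,0,0],0],[[0.4,-0.8,-0.7],[0,0,0],0],[[0,0,0],[0,0,0],0]]}}

```text
time: 31.0
position: [0.628, 0.1178, 0.0962]
eef_rot: [-1.325, -2.527, -0.211]
ft_force: [0.5, 1.3, -0.2]
grip_width: 0.0006
gripper_force: 0.0
```

{"fn": "arm_command", "kwargs": {"series": [[[0,0,0],[0,-0.4,0.3],0],[[0,0,0],[0,-0.4,0.4],0],[[0,0,0],[0,-0.3,0.4],0],[[0,0,0],[0,0,0.4],0],[[0,0,0],[0,0,0],0],[[0,0,0],[0,0,0],0]]}}

```text
time: 31.5
position: [0.5938, 0.105, 0.0531]
eef_rot: [-1.34, -2.517, -0.212]
ft_force: [0.2, 0.5, 1.2]
grip_width: 0.0002
gripper_force: 0.0
```

```bash
python3 - <<'E'
from h import *
s=get_state();print(I(s["position"]).round(1),s["joint_pos"].round(2))
plan(W(-76,-13,33.5),ori(Q[2],18))
E
```

```text
[-91.4 -15.1  53.1] [-0.34  0.71  0.38  1.69 -0.59  1.06  0.94]
t 31.5 p [0.5938 0.105  0.0531] turn [-0.04 -0.05  0.01] shift(goal frame) [ 0.29 -0.07  0.78] F [0.2 0.5 1.2] w 0.0002
```

{"fn": "arm_command", "kwargs": {"series": [[[-0.04,-0.05,0],[0.1,-0.07,0.25],0],[[0,0,0],[0.1,0,0.25],0],[[0,0,0],[0.09,0,0.25],0],[[0,0,0],[0,0,0],0],[[0,0,0],[0,0,0],0]]}}

```text
time: 31.92
position: [0.5838, 0.1165, 0.0351]
eef_rot: [-1.342, -2.524, -0.213]
ft_force: [-0.6, 0.4, 1.0]
grip_width: 0.0004
gripper_force: 0.0
```

```bash
python3 - <<'E'
from h import *
s=get_state();print(I(s["position"]).round(1))
plan(W(-66,-13,33.6),ori(Q[2],18))
E
```

```text
[-76.3 -13.2  35.1]
t 31.9167 p [0.5838 0.1165 0.0351] turn [0.01 0.02 0.03] shift(goal frame) [ 0.31 -0.01  0.15] F [-0.6  0.4  1. ] w 0.0004
```

{"fn": "arm_command", "kwargs": {"series": [[[0,0,0],[0.1,0,0.05],0],[[0,0,0],[0.1,0,0.05],0],[[0,0,0],[0.1,0,0.05],0],[[0,0,0],[0,0,0],0],[[0,0,0],[0,0,0],0]]}}

```text
time: 32.33
position: [0.5786, 0.1244, 0.034]
eef_rot: [-1.343, -2.525, -0.214]
ft_force: [0.1, -0.1, -0.1]
grip_width: 0.0003
gripper_force: 0.0
```

{"fn": "arm_command", "kwargs": {"series": [[[0,0,0],[0.08,0,0.026],0],[[0,0,0],[0.08,0,0.026],0],[[0,0,0],[0.08,0,0.026],0],[[0,0,0],[0,0,0],0],[[0,0,0],[0,0,0],0]]}}

```text
time: 32.75
position: [0.5749, 0.1306, 0.034]
eef_rot: [-1.343, -2.525, -0.215]
ft_force: [2.5, 1.5, -0.5]
grip_width: 0.0004
gripper_force: 1.1
```

```bash
cat > st.py <<'E'
import sys
from fit import *
s=get_state();print(round(s["time"],2),I(s["position"]).round(1),"F press",rz(-Q[2]).apply(s["ft_force"]).round(1));fit("side",[float(v) for v in sys.argv[1:4]])
E
python3 st.py -10 -12 -18
```

```text
32.75 [-59.6 -13.6  34. ] F press [-0.1 -2.9 -0.5]
side x,y,yaw [  7.8 -19.7 -27.4] mismatch px 117.5 of 207
```

{"fn": "arm_command", "kwargs": {"series": [[[0,0,0],[0.08,0,0.026],0],[[0,0,0],[0.08,0,0.026],0],[[0,0,0],[0,0,0],0],[[0,0,0],[0,0,0],0]]}}

```text
time: 33.13
position: [0.5721, 0.1348, 0.0342]
eef_rot: [-1.343, -2.525, -0.215]
ft_force: [1.5, -0.5, 2.5]
grip_width: 0.0003
gripper_force: 2.2
```

{"fn": "arm_command", "kwargs": {"series": [[[0,0,0],[0.06,0,0.02],0],[[0,0,0],[0.06,0,0.02],0],[[0,0,0],[0,0,0],0],[[0,0,0],[0,0,0],0]]}}

```text
time: 33.47
position: [0.57, 0.1376, 0.0342]
eef_rot: [-1.344, -2.525, -0.215]
ft_force: [4.2, -2.2, 5.5]
grip_width: 0.0006
gripper_force: 3.3
```

```bash
python3 st.py -5 -8 -10
```

```text
33.47 [-51.1 -13.6  34.2] F press [-4.2 -2.3  5.5]
side x,y,yaw [ 7.7 -8.9 -5.3] mismatch px 139.8 of 190
```

{"fn": "arm_command", "kwargs": {"series": [[[0,0,0],[-0.3,0,-0.1],0],[[0,0,0],[-0.6,0,-0.5],0],[[0,0,0],[-0.4,0,-0.8],0],[[0,0,0],[0,0,-0.8],0],[[0,0,0],[0,0,0],0]]}}

```text
time: 33.93
position: [0.6035, 0.0869, 0.0876]
eef_rot: [-1.348, -2.526, -0.215]
ft_force: [0.8, -0.0, 0.3]
grip_width: 0.0006
gripper_force: 0.0
```

```bash
python3 st.py -5 -8 -10; python3 - <<'E'
from h import *
S=snapshot("side")
f=lambda S:cv2.inRange(cv2.cvtColor(S,cv2.COLOR_BGR2HSV),(17,80,40),(36,255,255))[216:246,250:296]
for i,a in enumerate(f(S)):print(216+i,"".join(".#"[int(v>0)] for v in a))
E
```

```text
33.93 [-111.9  -13.    87.6] F press [-0.5 -0.6  0.3]
side x,y,yaw [-4.9 -8.3 -3.9] mismatch px 31.9 of 284
216 ..............................................
217 ..............................................
218 ..............................................
219 ..............................................
220 ..............................................
221 ..............................................
222 ..............................................
223 ..............................................
224 ..............................................
225 ..............................................
226 .............#######..........................
227 .............##########.......................
228 ............###############...................
229 ............##################................
230 ...........######################.............
231 ..........##########################..........
232 ..........###########################.........
233 ..........############################........
234 .........############################.........
235 ..........###########################.........
236 .............########################.........
237 .................###################..........
238 .....................###############..........
239 .........................##########...........
240 ..............................####............
241 ................................#.............
242 ..............................................
243 ..............................................
244 ..............................................
245 ..............................................
```

```bash
python3 - <<'E'
from h import *
plan(W(-70,-8,34),ori(Q[2],18))
E
```

```text
t 34.0333 p [0.601  0.0895 0.0847] turn [0.01 0.02 0.02] shift(goal frame) [ 0.69 -0.15  2.  ] F [0.2 0.2 0.1] w 0.0006
```

{"fn": "arm_command", "kwargs": {"series": [[[0,0,0],[0.17,-0.05,0.5],0],[[0,0,0],[0.17,-0.05,0.5],0],[[0,0,0],[0.17,-0.05,0.5],0],[[0,0,0],[0.18,0,0.5],0],[[0,0,0],[0,0,0],0],[[0,0,0],[0,0,0],0],[[0,0,0],[0,0,0],0]]}}

```text
time: 34.62
position: [0.5764, 0.1189, 0.0339]
eef_rot: [-1.343, -2.524, -0.213]
ft_force: [0.7, 0.0, 1.0]
grip_width: 0.0004
gripper_force: 0.0
```

```bash
python3 - <<'E'
from h import *
s=get_state();print(I(s["position"]).round(1))
plan(W(-56,-8,33),ori(Q[2],18))
E
```

```text
[-70.2  -8.4  33.9]
t 34.6167 p [0.5764 0.1189 0.0339] turn [0.01 0.03 0.02] shift(goal frame) [ 0.44 -0.01  0.17] F [0.7 0.  1. ] w 0.0004
```

{"fn": "arm_command", "kwargs": {"series": [[[0,0,0],[0.11,0,0.043],0],[[0,0,0],[0.11,0,0.043],0],[[0,0,0],[0.11,0,0.043],0],[[0,0,0],[0.11,0,0.043],0],[[0,0,0],[0,0,0],0],[[0,0,0],[0,0,0],0]]}}

```text
time: 35.12
position: [0.5685, 0.1312, 0.0332]
eef_rot: [-1.343, -2.525, -0.214]
ft_force: [-0.3, -0.2, -0.2]
grip_width: 0.0004
gripper_force: 0.0
```

{"fn": "arm_command", "kwargs": {"series": [[[0,0,0],[0.06,0,0.02],0],[[0,0,0],[0.06,0,0.02],0],[[0,0,0],[0.06,0,0.02],0],[[0,0,0],[0,0,0],0],[[0,0,0],[0,0,0],0]]}}

```text
time: 35.53
position: [0.5658, 0.1355, 0.0332]
eef_rot: [-1.344, -2.525, -0.214]
ft_force: [1.6, -1.5, 1.3]
grip_width: 0.0007
gripper_force: 1.4
```

{"fn": "arm_command", "kwargs": {"series": [[[0,0,0],[0.05,0,0.016],0],[[0,0,0],[0.05,0,0.016],0],[[0,0,0],[0,0,0],0],[[0,0,0],[0,0,0],0]]}}

```text
time: 35.87
position: [0.5638, 0.1383, 0.0331]
eef_rot: [-1.343, -2.525, -0.214]
ft_force: [1.7, -1.3, 2.3]
grip_width: 0.0003
gripper_force: 1.8
```

```bash
python3 st.py -2 -6 0
```

```text
35.87 [-47.   -8.8  33.1] F press [-2.  -0.7  2.3]
side x,y,yaw [11.2 -8.6  0.3] mismatch px 133.8 of 188
```

{"fn": "arm_command", "kwargs": {"series": [[[0,0,0],[0.04,0,0.013],0],[[0,0,0],[0.04,0,0.013],0],[[0,0,0],[0,0,0],0],[[0,0,0],[0,0,0],0]]}}

```text
time: 36.25
position: [0.5625, 0.1403, 0.0331]
eef_rot: [-1.344, -2.525, -0.214]
ft_force: [2.7, -2.3, 2.7]
grip_width: 0.0004
gripper_force: 2.6
```

{"fn": "arm_command", "kwargs": {"series": [[[0,0,0],[0.03,0,0.01],0],[[0,0,0],[0.03,0,0.01],0],[[0,0,0],[0,0,0],0],[[0,0,0],[0,0,0],0]]}}

```text
time: 36.58
position: [0.5623, 0.1408, 0.0331]
eef_rot: [-1.346, -2.526, -0.214]
ft_force: [4.7, -5.1, 3.3]
grip_width: 0.0007
gripper_force: 4.2
```

```bash
python3 st.py -2 -6 0 | head -1
```

```text
36.58 [-44.2  -8.9  33.1] F press [-6.9 -1.1  3.3]
```

{"fn": "arm_command", "kwargs": {"series": [[[0,0,0],[0,-0.06,0],0],[[0,0,0],[0,-0.06,0],0],[[0,0,0],[0,-0.06,0],0],[[0,0,0],[0,0,0],0]]}}

```text
time: 36.97
position: [0.5583, 0.1384, 0.0332]
eef_rot: [-1.346, -2.526, -0.216]
ft_force: [6.9, -3.1, 1.3]
grip_width: 0.0006
gripper_force: 3.6
```

{"fn": "arm_command", "kwargs": {"series": [[[0,0,0],[0,-0.05,0],0],[[0,0,0],[0,-0.05,0],0],[[0,0,0],[0,-0.05,0],0],[[0,0,0],[0,0,0],0]]}}

```text
time: 37.3
position: [0.5545, 0.1361, 0.0332]
eef_rot: [-1.345, -2.526, -0.216]
ft_force: [5.6, -1.7, 1.8]
grip_width: 0.0004
gripper_force: 3.5
```

```bash
python3 st.py 0 -4 0
```

```text
37.3 [-43.7   0.2  33.2] F press [-4.6 -3.7  1.8]
side x,y,yaw [11.6 -8.4  0.3] mismatch px 150.7 of 182
```

{"fn": "arm_command", "kwargs": {"series": [[[0,0,0],[-0.3,0,-0.1],0],[[0,0,0],[-0.6,0,-0.5],0],[[0,0,0],[-0.4,0,-0.8],0],[[0,0,0],[0,0,-0.8],0],[[0,0,0],[0,0,0],0]]}}

```text
time: 37.77
position: [0.5873, 0.0861, 0.0868]
eef_rot: [-1.348, -2.526, -0.216]
ft_force: [0.1, -0.4, -0.0]
grip_width: 0.0005
gripper_force: 0.0
```

```bash
python3 st.py 0 -5 0;python3 - <<'E'
from h import *
plan(W(-70,-50,37.5),ori(Q[2],45))
E
```

```text
37.77 [-103.5    0.9   86.8] F press [-0.4  0.1 -0. ]
side x,y,yaw [ 2.  -8.2 -1.5] mismatch px 36.9 of 282
t 37.8167 p [0.586  0.0875 0.0852] turn [0.04 5.93 0.02] shift(goal frame) [-0.38  1.7   1.87] F [-1.4  0.8 -0.5] w 0.0004
```

```bash
python3 - <<'E'
from h import *
plan(W(-74,-50,83),ori(Q[2],50))
E
```

```text
t 37.8167 p [0.586  0.0875 0.0852] turn [0.04 7.02 0.02] shift(goal frame) [0.54 1.7  0.75] F [-1.4  0.8 -0.5] w 0.0004
```

{"fn": "arm_command", "kwargs": {"series": [[[0,0.88,0],[0,0.24,0],0],[[0,0.88,0],[0,0.24,0],0],[[0,0.88,0],[0,0.24,0],0],[[0,0.88,0],[0,0.24,0],0],[[0,0.88,0],[0,0.24,0],0],[[0,0.88,0],[0,0.24,0],0],[[0,0.88,0],[0,0.24,0],0],[[0,0.88,0],[0,0,0],0]]}}

```text
time: 38.48
position: [0.6264, 0.1188, 0.0832]
eef_rot: [-1.084, -2.043, -0.514]
ft_force: [-0.4, -0.8, -0.7]
grip_width: 0.0004
gripper_force: 0.0
```

```bash
python3 - <<'E'
from h import *
s=get_state();print(I(s["position"]).round(1),s["joint_pos"].round(2))
plan(W(-66,-50,77),ori(Q[2],50));plan(W(-20,-50,38.2),ori(Q[2],50))
E
```

```text
[-98.2 -49.9  83.2] [-0.03  0.98  0.22  1.29 -0.78  1.62  1.02]
t 38.4833 p [0.6264 0.1188 0.0832] turn [-0.01 -0.11  0.04] shift(goal frame) [0.53 0.   0.95] F [-0.4 -0.8 -0.7] w 0.0004
t 38.4833 p [0.6264 0.1188 0.0832] turn [-0.01 -0.11  0.04] shift(goal frame) [0.53 0.   2.96] F [-0.4 -0.8 -0.7] w 0.0004
```

{"fn": "arm_command", "kwargs": {"series": [[[0,-0.11,0.04],[0.2,0,0.4],0],[[0,0,0],[0.2,0,0.5],0],[[0,0,0],[0.13,0,0.5],0],[[0,0,0],[0,0,0.5],0],[[0,0,0],[0,0,0.5],0],[[0,0,0],[0,0,0.5],0],[[0,0,0],[0,0,0],0],[[0,0,0],[0,0,0],0]]}}

```text
time: 39.15
position: [0.5827, 0.1815, 0.0392]
eef_rot: [-1.094, -2.051, -0.505]
ft_force: [-0.0, 0.6, 0.7]
grip_width: 0.0004
gripper_force: 0.0
```

```bash
python3 - <<'E'
from h import *
s=get_state();print(I(s["position"]).round(1))
plan(W(-16,-44,38.2),ori(Q[2],50))
E
```

```text
[-21.7 -48.5  39.2]
t 39.15 p [0.5827 0.1815 0.0392] turn [-0.02  0.05 -0.02] shift(goal frame) [ 0.1  -0.15  0.17] F [-0.   0.6  0.7] w 0.0004
```

{"fn": "arm_command", "kwargs": {"series": [[[0,0,0],[0.1,-0.15,0.17],0],[[0,0,0],[0.02,-0.1,0.025],0],[[0,0,0],[0.02,-0.1,0.025],0],[[0,0,0],[0,0,0],0],[[0,0,0],[0,0,0],0]]}}

```text
time: 39.57
position: [0.5712, 0.1806, 0.039]
eef_rot: [-1.097, -2.054, -0.507]
ft_force: [-0.1, -0.1, -0.0]
grip_width: 0.0008
gripper_force: 0.0
```

{"fn": "arm_command", "kwargs": {"series": [[[0,0,0],[0.03,-0.05,0.035],0],[[0,0,0],[0.03,-0.05,0.035],0],[[0,0,0],[0,0,0],0],[[0,0,0],[0,0,0],0]]}}

```text
time: 39.9
position: [0.567, 0.1817, 0.0388]
eef_rot: [-1.096, -2.054, -0.507]
ft_force: [0.5, -0.4, -0.1]
grip_width: 0.0007
gripper_force: 0.0
```

{"fn": "arm_command", "kwargs": {"series": [[[0,0,0],[0.03,-0.05,0.035],0],[[0,0,0],[0.03,-0.05,0.035],0],[[0,0,0],[0,0,0],0],[[0,0,0],[0,0,0],0]]}}

```text
time: 40.23
position: [0.5633, 0.1825, 0.039]
eef_rot: [-1.096, -2.054, -0.507]
ft_force: [1.8, 0.4, 1.9]
grip_width: 0.0005
gripper_force: 1.0
```

```bash
python3 st.py 0 -5 0
```

```text
40.23 [-10.1 -32.9  39. ] F press [-0.7 -1.7  1.9]
side x,y,yaw [ 4.1 -7.7 -0.8] mismatch px 91.6 of 255
```

{"fn": "arm_command", "kwargs": {"series": [[[0,0,0],[-0.01,-0.05,0.03],0],[[0,0,0],[0.01,-0.05,0.02],0],[[0,0,0],[0,0,0],0],[[0,0,0],[0,0,0],0]]}}

```text
time: 40.62
position: [0.5621, 0.1822, 0.0386]
eef_rot: [-1.097, -2.057, -0.511]
ft_force: [8.6, 1.4, 3.9]
grip_width: 0.0005
gripper_force: 4.1
```

{"fn": "arm_command", "kwargs": {"series": [[[0,0,0],[0.013,-0.05,0.015],0],[[0,0,0],[0.013,-0.05,0.015],0],[[0,0,0],[0,0,0],0],[[0,0,0],[0,0,0],0]]}}

```text
time: 40.95
position: [0.5603, 0.1822, 0.0392]
eef_rot: [-1.097, -2.058, -0.514]
ft_force: [11.9, 3.2, 6.5]
grip_width: 0.0006
gripper_force: 6.0
```

```bash
python3 st.py 0 -2 0
```

```text
40.95 [ -8.7 -30.3  39.2] F press [ -4.  -11.7   6.5]
side x,y,yaw [ 5.5 -7.3 -1. ] mismatch px 106.1 of 245
```

{"fn": "arm_command", "kwargs": {"series": [[[0,0,0],[0,0.3,0],0],[[0,0,0],[0,0.5,0],0],[[0,0,0],[0,0.5,-0.5],0],[[0,0,0],[0,0,-0.9],0],[[0,0,0],[0,0,-0.9],0],[[0,0,0],[0,0,-0.7],0],[[0,0,0],[0,0,0],0]]}}

```text
time: 41.58
position: [0.6298, 0.1417, 0.0976]
eef_rot: [-1.102, -2.057, -0.507]
ft_force: [-0.2, -0.8, 0.5]
grip_width: 0.0005
gripper_force: 0.0
```

```bash
python3 st.py 0 -5 0; python3 - <<'E'
from h import *
S=snapshot("side");cv2.imwrite("pics/b5s.png",S);T=snapshot("top");cv2.imwrite("pics/b5t.png",T)
def cls(p):
    h,s,v=[int(k) for k in p]
    return "B" if 15<=h<=36 and s>110 else "g" if 40<h<95 and s>60 else "s" if s<=75 else "o"
for n,I0 in(("side",S),("top",T)):
    hs=cv2.cvtColor(cv2.resize(I0,None,fx=4,fy=4,interpolation=cv2.INTER_CUBIC),cv2.COLOR_BGR2HSV)
    for x in (-36,-30,-24,-15,-5,5,15,25):
        print(n,x,"".join(cls(hs[int(4*v+2),int(4*u+2)]) for u,v in proj(n,[W(x,y,38) for y in range(-36,40)])))
    for y in(-20,-10,0,8):
        print(n,"y",y,"".join(cls(hs[int(4*v+2),int(4*u+2)]) for u,v in proj(n,[W(x,y,38) for x in range(-60,60)])))
E
```

```text
41.58 [-81.  -65.4  97.6] F press [-0.6  0.6  0.5]
side x,y,yaw [ 2.3 -7.5 -0.5] mismatch px 28.6 of 265
side -36 ggggggggggggggggoBBBBBBBBBBBBBBBBBBBBBBBBBBBBBBBBooossssssssssssssssgggggggg
side -30 gggggggggggggBBBBBBBBBBBBBBBBBBBBBBBBBBBBBBBBBBBBBooossssssssssssssssggggggg
side -24 gggggggggggggBBBBBBBBBBBBBBBBBBBBBBBBBBBBBBBBBBBBBooosssssssssssssssgggggggg
side -15 ggggggggggggBBBBBBBBBBBBBBBBBBBBBBBBBBBBBBBBBBBBBBooosssssssssssssssgggggggg
side -5 ggggggggggggoBBBBBBBBBBBBBBBBBBBBBBBBBBBBBBBBBBBBBBoossssssssssssssssggggggg
side 5 gggggggggggooBBBBBBBBBBBBBBBBBBBBBBBBBBBBBBBBBBBBBoossssssssssssssssgggggggg
side 15 ggggggggggooBBBBBBBBBBBBBBBBBBBBBBBBBBBBBBBBBBBBBBoossssssssssssssssgggggggg
side 25 ggggggggggoBBBBBBBBBBBBBBBBBBBBBBBBBBBBBBBBBBBBBBBooosssssssssssssssgggggggg
side y -20 ggggggggggggggggggggggggoBBBBBBBBBBBBBBBBBBBBBBBBBBBBBBBBBBBBBBBBBBBBBBBBBBBBBBBBBBBBBBBBBBBBBBBBooossssssgggggggggggggg
side y -10 gggggggggggggggggggggoBBBBBBBBBBBBBBBBBBBBBBBBBBBBBBBBBBBBBBBBBBBBBBBBBBBBBBBBBBBBBBBBBBBBBBBBBBBBoossssssssgggggggggggg
side y 0 gggggggggggggggggggggoBBBBBBBBBBBBBBBBB
[... 706 characters left out ...]
gggggggggggg
top 15 gggggggggggggggggggggggggggggggggggggggggggggBBBBBBBBossssssssssgggggggggggg
top 25 gggggggggggggggggggggggggggggggggggggggggggggBBBBBBBBossssssssssgggggggggggg
top y -20 gggggggggggggggggggggggggggggggggggggggggggggggggggggggggggggggggggggggggggggggggggggggggggggggggggggggggggggggggggggggg
top y -10 gggggggggggggggggggggggBBBBBBBBBBBBBBBBBBogggggggggggggggggggggggggggggggggggggggggggggggggggggggggggggggggggggggggggggg
top y 0 ssooossgggggggggggggggoBBBBBBBBBBBBBBBBBBBgggggggggggggggggggggggggggggggggggggggggggggggggggggggggggggggggggggggggggggg
top y 8 oooooooooooooooooooooooBBBBBBBBBBBBBBBBBBBBBBogggggggoBogggggggggggggggggggggggggggoggoggggoBBggggssssssssssssssssssssss
```

The top view shows brass meeting the side stop with no green gap (edge at y≈18), so the blank is already flush there. I'll give the rear end one light final push to seat it on the end stop.

{"fn": "arm_command", "kwargs": {"series": [[[0,-0.87,0],[0,-0.28,0],0],[[0,-0.87,0],[0,-0.28,0],0],[[0,-0.87,0],[-0.1,-0.28,0],0],[[0,-0.87,0],[-0.1,-0.28,0],0],[[0,-0.87,0],[-0.1,-0.28,0],0],[[0,-0.87,0],[-0.1,-0.28,0],0],[[0,-0.87,0],[0,-0.28,0],0],[[0,-0.87,0],[0,-0.2,0],0]]}}

```text
time: 42.4
position: [0.5769, 0.102, 0.0882]
eef_rot: [-1.346, -2.525, -0.206]
ft_force: [0.3, -0.2, -0.5]
grip_width: 0.0003
gripper_force: 0.0
```

```bash
python3 - <<'E'
from h import *
s=get_state();print(I(s["position"]).round(1))
plan(W(-72,0,34),ori(Q[2],18))
E
```

```text
[-84.5   0.6  88.2]
t 42.4 p [0.5769 0.102  0.0882] turn [-0.03  0.08 -0.  ] shift(goal frame) [-0.16  0.02  1.85] F [ 0.3 -0.2 -0.5] w 0.0003
```

{"fn": "arm_command", "kwargs": {"series": [[[-0.03,0.08,0],[-0.04,0.02,0.4],0],[[0,0,0],[-0.04,0,0.48],0],[[0,0,0],[-0.04,0,0.48],0],[[0,0,0],[-0.04,0,0.48],0],[[0,0,0],[0,0,0],0],[[0,0,0],[0,0,0],0]]}}

```text
time: 42.9
position: [0.5709, 0.1129, 0.0336]
eef_rot: [-1.343, -2.516, -0.214]
ft_force: [-0.1, 0.4, 0.3]
grip_width: 0.0005
gripper_force: 0.0
```

```bash
python3 - <<'E'
from h import *
s=get_state();print(I(s["position"]).round(1))
plan(W(-49,0,33.2),ori(Q[2],18))
E
```

```text
[-72.1  -0.5  33.6]
t 42.9 p [0.5709 0.1129 0.0336] turn [-0.01 -0.06 -0.01] shift(goal frame) [ 0.73 -0.02  0.25] F [-0.1  0.4  0.3] w 0.0005
```

{"fn": "arm_command", "kwargs": {"series": [[[0,-0.06,0],[0.15,0,0.05],0],[[0,0,0],[0.15,0,0.05],0],[[0,0,0],[0.15,0,0.05],0],[[0,0,0],[0.15,0,0.05],0],[[0,0,0],[0.12,0,0.045],0],[[0,0,0],[0,0,0],0],[[0,0,0],[0,0,0],0]]}}

```text
time: 43.48
position: [0.5597, 0.1316, 0.035]
eef_rot: [-1.347, -2.524, -0.214]
ft_force: [0.8, -0.5, 0.8]
grip_width: 0.0004
gripper_force: 0.0
```

{"fn": "arm_command", "kwargs": {"series": [[[0,0,0],[0.05,0,0.016],0],[[0,0,0],[0.05,0,0.016],0],[[0,0,0],[0,0,0],0],[[0,0,0],[0,0,0],0]]}}

```text
time: 43.82
position: [0.5581, 0.1339, 0.0347]
eef_rot: [-1.347, -2.523, -0.214]
ft_force: [-0.7, -0.5, -0.1]
grip_width: 0.0006
gripper_force: 0.0
```

{"fn": "arm_command", "kwargs": {"series": [[[0,0,0],[0.03,0,0.01],0],[[0,0,0],[0.03,0,0.01],0],[[0,0,0],[0,0,0],0],[[0,0,0],[0,0,0],0]]}}

```text
time: 44.15
position: [0.5569, 0.1355, 0.0347]
eef_rot: [-1.347, -2.523, -0.214]
ft_force: [0.5, 0.6, -0.1]
grip_width: 0.0006
gripper_force: 0.0
```

```bash
python3 st.py 0 0 0 | head -1
```

```text
44.15 [-45.5  -1.5  34.7] F press [ 0.2 -0.7 -0.1]
```

{"fn": "arm_command", "kwargs": {"series": [[[0,0,0],[-0.06,0,0.03],0],[[0,0,0],[0,0,0.012],0],[[0,0,0],[0,0,0],0],[[0,0,0],[0.03,0,0.01],0],[[0,0,0],[0.03,0,0.01],0],[[0,0,0],[0,0,0],0],[[0,0,0],[0,0,0],0]]}}

```text
time: 44.78
position: [0.557, 0.1357, 0.0331]
eef_rot: [-1.348, -2.524, -0.214]
ft_force: [1.1, -1.3, 3.1]
grip_width: 0.0003
gripper_force: 1.3
```

{"fn": "arm_command", "kwargs": {"series": [[[0,0,0],[0.03,0,0.01],0],[[0,0,0],[0.02,0,0.007],0],[[0,0,0],[0,0,0],0],[[0,0,0],[0,0,0],0]]}}

```text
time: 45.12
position: [0.5562, 0.1368, 0.033]
eef_rot: [-1.348, -2.524, -0.214]
ft_force: [2.8, -2.8, 3.5]
grip_width: 0.0007
gripper_force: 2.6
```

{"fn": "arm_command", "kwargs": {"series": [[[0,0,0],[0.03,0,0.01],0],[[0,0,0],[0,0,0],0],[[0,0,0],[0,0,0],0]]}}

```text
time: 45.37
position: [0.5561, 0.1372, 0.033]
eef_rot: [-1.349, -2.524, -0.214]
ft_force: [3.0, -5.6, 3.6]
grip_width: 0.0004
gripper_force: 3.8
```

```bash
python3 st.py 0 0 0 | head -1
```

```text
45.37 [-43.7  -1.7  33. ] F press [-6.3  0.7  3.6]
```

{"fn": "arm_command", "kwargs": {"series": [[[0,0,0],[-0.2,0,-0.065],0],[[0,0,0],[-0.6,0,-0.2],0],[[0,0,0],[-0.6,0,-0.6],0],[[0,0,0],[-0.3,0,-0.9],0],[[0,0,0],[0,0,-0.9],0],[[0,0,0],[0,0,-0.9],0],[[0,0,0],[0,0,0],0],[[0,0,0],[0,0,0],0]]}}

```text
time: 46.08
position: [0.6008, 0.0703, 0.12]
eef_rot: [-1.348, -2.524, -0.216]
ft_force: [-0.6, 0.7, -0.1]
grip_width: 0.0002
gripper_force: 0.0
```

```bash
python3 st.py 0 -5 0; python3 - <<'E'
from h import *
def cls(p):
    h,s,v=[int(k) for k in p]
    return "B" if 15<=h<=36 and s>110 else "g" if 40<h<95 and s>60 else "s" if s<=75 else "o"
T=snapshot("top");S=snapshot("side")
hs=cv2.cvtColor(cv2.resize(T,None,fx=4,fy=4,interpolation=2),cv2.COLOR_BGR2HSV)
for x in(-15,-5,5,15,25,30):print(x,"".join(cls(hs[int(4*v+2),int(4*u+2)]) for u,v in proj("top",[W(x,y,38) for y in range(4,32)])))
hs=cv2.cvtColor(cv2.resize(S,None,fx=4,fy=4,interpolation=2),cv2.COLOR_BGR2HSV)
for y in(-20,-14,-8,0,8):print(y,"".join(cls(hs[int(4*v+2),int(4*u+2)]) for u,v in proj("side",[W(x,y,38) for x in range(-60,60)])))
b=cv2.absdiff(T,cv2.imread("pics/top0.png")).max(2)
for n,p in(("chim",(357,281)),("ring",(447,279)),("black",(387,317)),("crane",(402,172)),("cab",(515,250)),("burn",(309,280)),("jar",(147,295))):print(n,int(np.median(b[p[1]-10:p[1]+10,p[0]-10:p[0]+10])))
E
```

```text
46.08 [-124.1   -1.6  120. ] F press [ 0.9  0.1 -0.1]
side x,y,yaw [ 2.5 -7.9 -0.4] mismatch px 27.9 of 270
-15 sssssssssooooooooooooooooooo
-5 sssssssssssssooooooooooooooo
5 gssssssssssssssssooooooooooo
15 gggggBBBBBBBBossssssssoooooo
25 gggggBBBBBBBBossssssssssggoo
30 gggggBBBBBBBBBggsssssggggggg
-20 ggggggggggggggggggggggggBBBBBBBBBBBBBBBBBBBBBBBBBBBBBBBBBBBBBBBBBBBBBBBBBBBBBBBBBBBBBBBBBBBBBBBBBooossssssgggggggggggggg
-14 ggggggggggggggggggggggBBBBBBBBBBBBBBBBBBBBBBBBBBBBBBBBBBBBBBBBBBBBBBBBBBBBBBBBBBBBBBBBBBBBBBBBBBBBoossssssgggggggggggggg
-8 gggggggggggggggggggggoBBBBBBBBBBBBBBBBBBBBBBBBBBBBBBBBBBBBBBBBBBBBBBBBBBBBBBBBBBBBBBBBBBBBBBBBBBBBoossssssssgggggggggggg
0 gggggggggggggggggggggoBBBBBBBBBBBBBBBBBBBBBBBBBBBBBBBBBBBBBBBBBBBBBBBBBBBBBBBBBBBBBBBBBBBBBBBBBBBBBossssssssgggggggggggg
8 gggggggggggggggggggggoBBBBBBBBBBBBBBBBBBBBBBBBBBBBBBBBBBBBBBBBBBBBBBBBBBBBBBBBBBBBBBBBBBBBBBBBBBBBBoosssssssgggggggggggg
chim 12
ring 43
black 6
crane 31
cab 6
burn 14
jar 10
```

```bash
python3 - <<'E'
from bench import *
print(sign_off())
E
```

```text
the job is handed in; nothing more can be done
None
```

The job is handed in at about 46 s. The die stands upright in the middle of the small cork pad. The blank lies released on the press bed against both stops, to within about 1 mm as far as the images show. The last end push was about 6 N and the hardest single push about 13.5 N. I last saw the ring and crane in place mid-job: the final check flagged changed pixels around them, which I took to be the arm's shadow and did not confirm.

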